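# Lay up the wound-care tray

## Robot

A 6-joint arm with a two-finger parallel gripper is mounted at the origin on a cart in front of the work surface, level with it; the furniture and walls round the work are solid. World frame = base frame: x ahead of the robot, y to its left, z up, the work surface at z = 0. Lengths are in m, angles in rad, forces in N, time in s.
With the tool pointing down it reaches from about 0.35 to 0.775 m from the base axis. Payload 7.3 kg.
Tool frame: the origin (TCP) lies at the very end of the fingers, on their centre line; the grasp point (between the pads) lies 19 mm behind it; z points along the fingers, y is the line along which they close (so a half turn about z gives the same grasp; the last joint's range is limited). The gripper opens to 92 mm and grips with 3 to 60 N. Pads are 19 mm wide; open, the fingers measure 130 mm over their backs; the gripper's body (75 mm by 190 mm) begins 47 mm behind the grasp point.
Start: joints at [1.089, 0.342, 1.524, -0, 1.275, -0.146], TCP at [0.173, 0.496, 0.227] pointing down, gripper open.
Joint ranges: [-2.53, 2.53], [-0.77, 2.02], [0.04, 2.7], [-1, 4.14], [0.28, 2.66], [-3.11, 3.11]. Speed limits (rad/s): [2.57, 2.57, 3.14, 3.14, 3.14, 3.14].

## Interface

Orientations are given as a rotation vector (axis times angle).
In Python, from station import ctrl gives the robot as it stands.
- The arm moves only by the shell command python3 drive.py FILE [FORCE], which reads ROWS from the file FILE. ROWS is a JSON list of rows, 1 to 20 of them, each of 5 numbers: dx, dy, dz in units of 100 mm, then a turn about the tool's z in units of 0.2 rad, then the opening from 0.0 (shut) to 1.0 (fully open); each row shifts and turns the commanded pose from where the row before left it, along the tool's axes as they then stand; what a row does not reach is not made up. A row lasts 1/12 s, in which the tool goes at most 0.0417 m and 0.125 rad, less where a joint would pass 70% of its speed; a pose out of reach is approached as far as the arm can. The fingers move at their own pace and stop on an object; FORCE is the grip in N (left out, the last holds). Time passes only in rows, so rows that do not move let the fingers close. It prints the time, the measured TCP pose, the force, the opening and the grip force at its end. Input that does not fit is refused with a message, and nothing moves.
- ctrl.read_state(): the state, without advancing time (a new reading comes with each control period).
- ctrl.snapshot(name): name is "scene" or "side" or "wrist"; returns (picture, depth): 400x640x3 uint8, red, green, blue; 400x640 float32, m along the optical axis (not along the pixel's ray), 0 where there is no reading.
- ctrl.camera_info(name): a dict with "intrinsics" (3x3 intrinsics, pixels), "R" (3x3) and "t" (3): a world point X has camera coordinates R X + t. Camera axes: x right, y down, z forward; pixel columns grow to the right and rows downward; lengths in m; the calibration is good to about 2 mm. The wrist camera is an equidistant fisheye: a pixel r from the principal point sees the ray r / f radians off the axis. A picture is of the moment at which its call begins: read the wrist's pose just before it. camera_info takes no time and is no camera call; for the wrist camera it gives the pose at the moment of the call.
- ctrl.job_done(): hands the job in; it is judged then, once.
The state is a dict: "t": time; "qpos": joint angles; "joint_velocities": joint speeds; "effort": joint torques, N m; "position": TCP position; "tool_rot": TCP orientation; "wrist_force": force on the tool from outside, world axes, zero at the start; "ft_torque": the same for the moment, N m; "gripper_width": opening from 0.0 (shut) to 1.0 (fully open); "gripper_force": force on a finger pad.
Only numpy, scipy, OpenCV 4.12 (cv2) and the standard library are available. Lean on these libraries where they do the work, as an engineer would, in place of code of your own. Each camera call takes 0.05 s, during which the arm holds its last target. There are 200 camera calls.

## Task

Lay up the wound-care tray for the next patient: the packed syringe flat in the long front bay, the blue-capped tube lying in its pair of V saddles, the white-capped amber bottle upright in the square well, and one pot, the top one of the nested stack, upright in the round recess. Lift that pot off without taking the next one up with it, and set everything down gently rather than dropping it. Leave the two purple-capped tubes, the black-capped bottle and the other two pots as they are.

Things in the scene. Friction and masses are not known exactly. Their poses are not given: they have to be found in the camera images.
- tray: Grey-green tray 180x260 mm, fixed; origin at centre of underside, z up, front towards -x. Floor z=4, rim z=14. Bays (mm, tray frame, inside sizes): long front bay centre (-57,0), 58x176, ribs to z=12; square well (33,-88), 52x52, walls to z=22; round recess (33,0), diameter 52, to z=12; tube saddles: V ribs 4 thick at x=6 and x=60, to z=21; tube lies along x, middle at (33,88), axis at z=19.
- syringe: Packed 10 ml syringe in a white blister, 36x155x27 mm, lying flat; origin at the centre of its underside, long axis y, z up. Grip it across x, where it is 30 mm wide up to 20 mm high; keep fingertips 10 mm or more above its underside to clear the tray's ribs. 20 g. Either end may point either way.
- tube_blue_cap: Capped sample tube with a BLUE cap, lying on its side, 17 mm diameter (16.6 where gripped), 85 mm long; origin at the middle of its closed end, z runs along the tube to the cap, so its middle is 42.5 mm along +z. About 15 g; rolls if pushed. The cap may point either way in the saddles.
- tube_purple_1: Look-alike sample tube with a PURPLE cap, same size, origin and axes as the blue-capped one. Not wanted.
- tube_purple_2: Second look-alike tube with a PURPLE cap, same size, origin and axes. Not wanted.
- bottle_white_cap: Amber bottle with a WHITE cap and red label band, standing; body 36 mm diameter up to 62 mm high, then a 24 mm diameter cap up to 81 mm. Origin at the centre of its underside, z up. 60 g.
- bottle_black_cap: Look-alike amber bottle with a BLACK cap and green label band, 36 mm diameter, 67 mm high. Origin at the centre of its underside. Not wanted.
- pot_top: Light-blue open pot, TOP of a nested stack of three. 50 mm high, foot 36 mm diameter, widening to an upright rim band of 60 mm diameter, 34 to 50 mm above the underside. A pouring lip, 14 wide, sticks out 8 mm at the rim in its own +x. Origin at centre of underside, z up. 30 g. Nested, only its rim band is free to grip: fingertips below the band also catch the next pot.
- pot_middle: Middle pot of the stack, the same shape; its underside 16 mm above the desk. Nested pots sit 16 mm apart with 2 mm of play, each band resting on the rim below. Stays.
- pot_bottom: Lowest pot of the stack, the same shape, standing on the desk. Stays.

How it is judged:
By the outcome, as a careful person would: the job done as asked, in the order asked, and still so for the second after the job is handed in, with the robot touching nothing.
It also fails if it takes over 96 s, if anything falls off the work surface, if the arm or the gripper's body presses on something with over 40 N, if the wrist force passes 120 N, or if a joint passes its speed limit or range.

## Working session

There is one attempt and no reset: what is moved stays moved. The work goes in short steps, Python scripts to look and compute and a shell command to move; the robot and the scene stay as the last step left them, time stands still between calls to the robot, and variables do not carry over. Pictures are saved under pics/ and viewed, at most 14 in all, crops included, and the job is handed in when it is done.

```bash
ls; mkdir -p pics; python3 - <<'E'
from station import ctrl
import cv2
s=ctrl.read_state(); print(s['t'],s['position'],s['tool_rot'],s['gripper_width'])
for n in("scene","side"):
    p,d=ctrl.snapshot(n); cv2.imwrite(f'pics/{n}0.png',p[:,:,::-1]); 
    import numpy as np; np.savez(f'{n}0.npz',p=p,d=d)
    c=ctrl.camera_info(n); print(n,c['intrinsics'],c['R'],c['t'])
E
```

```text
drive.py
pics
station.py
0.0 [0.17278849 0.49530579 0.22604055] [-5.24893589e-01 -3.09697270e+00  2.38531918e-03] 1.0002016150441795
scene [[384.31080096   0.         321.09769395]
 [  0.         384.31080096 198.73483728]
 [  0.           0.           1.        ]] [[ 0.65474764 -0.75574574  0.01240593]
 [-0.46417498 -0.41498782 -0.78251307]
 [ 0.59652923  0.50659006 -0.62251056]] [-0.27380227  0.36704657  0.60093492]
side [[459.89542747   0.         321.21797395]
 [  0.         459.89542747 205.59431492]
 [  0.           0.           1.        ]] [[-0.99807128  0.05557639 -0.02765847]
 [ 0.0452336   0.34593321 -0.93716815]
 [-0.04251644 -0.9366117  -0.34777992]] [ 0.55090511 -0.00785664  1.22969272]
```

View pics/scene0.png

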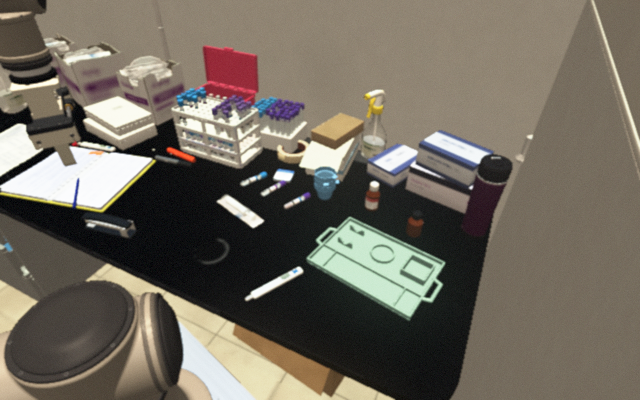

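View pics/side0.png

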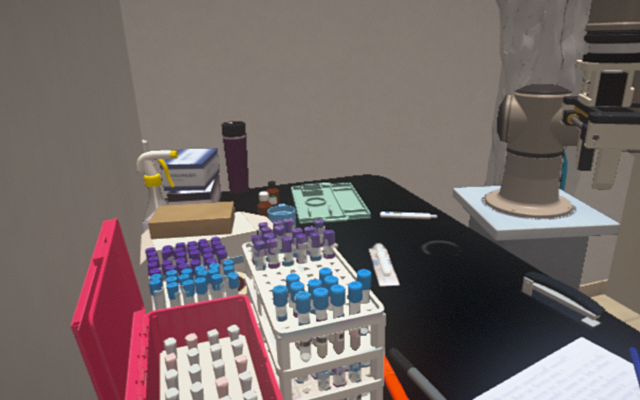

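The scene view shows the syringe at about (240,210), the blue-capped tube (254,180), purple tubes (273,188) and (297,200), the pot stack (325,183), the white-capped bottle (372,195), the black-capped bottle (415,222) and the tray (375,265). The side view shows the same layout from the far left, with the tray at (330,200).

```bash
cat > h.py <<'E'
import numpy as np
def cloud(d,c,fish=False):
    K=c['intrinsics'];v,u=np.mgrid[:d.shape[0],:d.shape[1]]
    x=(u-K[0,2])/K[0,0];y=(v-K[1,2])/K[1,1]
    if fish:
        r=np.hypot(x,y)+1e-9;k=np.tan(np.minimum(r,1.5))/r;x=x*k;y=y*k
    P=np.stack([x*d,y*d,d],-1)
    W=(P-c['t'])@c['R']; W[d<=0]=np.nan
    return W
E
python3 - <<'E'
from h import *; from station import ctrl
z=np.load('scene0.npz');W=cloud(z['d'],ctrl.camera_info('scene'))
for n,u,v in [('syr',240,210),('syr_a',222,198),('syr_b',258,224),('blue',248,182),('bluecap',262,176),('p1',273,188),('p2',297,200),('pot',325,172),('wb',373,184),('bb',415,213),('tray',375,265),('recess',382,254),('well',416,267),('tr',351,219),('tl',308,262),('br',442,266),('bl',412,315),('desk',330,230),('pen',275,283)]:
    print(n,np.round(W[v,u],3))
c=ctrl.camera_info('wrist');print(c, ctrl.read_state()['position'])
E
```

```text
syr [0.434 0.292 0.02 ]
syr_a [0.438 0.374 0.013]
syr_b [0.439 0.231 0.004]
blue [0.538 0.384 0.008]
bluecap [0.583 0.373 0.011]
p1 [0.563 0.305 0.012]
p2 [0.567 0.216 0.014]
pot [0.662 0.199 0.065]
wb [0.688 0.058 0.079]
bb [ 0.675 -0.075  0.065]
tray [ 0.524 -0.071  0.003]
recess [ 0.562 -0.064  0.004]
well [ 0.582 -0.144  0.001]
tr [0.606 0.061 0.01 ]
tl [ 0.432  0.051 -0.   ]
br [ 0.611 -0.19   0.015]
bl [ 0.465 -0.202  0.   ]
desk [0.539 0.076 0.009]
pen [0.333 0.057 0.011]
{'intrinsics': array([[309.70691629,   0.        , 323.12960638],
       [  0.        , 309.70691629, 195.05559282],
       [  0.        ,   0.        ,   1.        ]]), 'R': array([[ 0.33001271,  0.94397571, -0.00121078],
       [ 0.90062061, -0.31447104,  0.29998413],
       [ 0.28279698, -0.10008903, -0.95394342]]), 't': array([-0.52432983, -0.03728486,  0.3920258 ])} [0.1728326  0.49536617 0.22611425]
```

The rows are not in the units I measure in: shifts go in units of 100 mm and turns go in units of 0.2 rad. I convert before sending: -0.0389 m is -0.389, -0.0124 m is -0.124, 0.124 rad is 0.62.

```bash
echo '[[-0.389,-0.124,-0.02,0,1],[-0.389,-0.124,-0.02,0,1],[-0.389,-0.124,-0.02,0,1],[-0.389,-0.124,-0.02,0,1],[-0.389,-0.124,-0.02,0,1],[-0.389,-0.124,-0.02,0,1],[-0.389,-0.124,-0.02,0,1],[-0.389,-0.124,-0.02,0,1],[-0.389,-0.124,-0.02,0,1],[-0.389,-0.124,-0.02,0,1],[0,0,0,0.62,1],[0,0,0,0.62,1],[0,0,0,0.62,1],[0,0,0,0.62,1],[0,0,0,0.62,1],[0,0,0,0.62,1],[0,0,0,0.62,1],[0,0,0,0.62,1],[0,0,0,0.62,1],[0,0,0,0.62,1]]' > next.json && python3 drive.py next.json
python3 - <<'E'
from h import *; from station import ctrl; import cv2
c=ctrl.camera_info('wrist');p,d=ctrl.snapshot('wrist');cv2.imwrite('pics/w1.png',p[:,:,::-1]);np.savez('w1.npz',p=p,d=d,**c)
s=ctrl.read_state();print(s['position'],s['tool_rot'],s['t'],s['qpos'])
E
```

```text
t: 1.77
position: [0.4992, 0.2504, 0.2462]
tool_rot: [-2.233, -2.209, 0.001]
wrist_force: [-0.2, -0.0, 0.0]
gripper_width: 0.998
gripper_force: 0.0
[0.49919237 0.25036292 0.24625359] [-2.24177764e+00 -2.20020027e+00  1.27271526e-03] 1.8167 [3.27581685e-01 3.90432157e-01 1.39607136e+00 1.03476476e-04
 1.35603707e+00 3.46279245e-01]
```

View pics/w1.png

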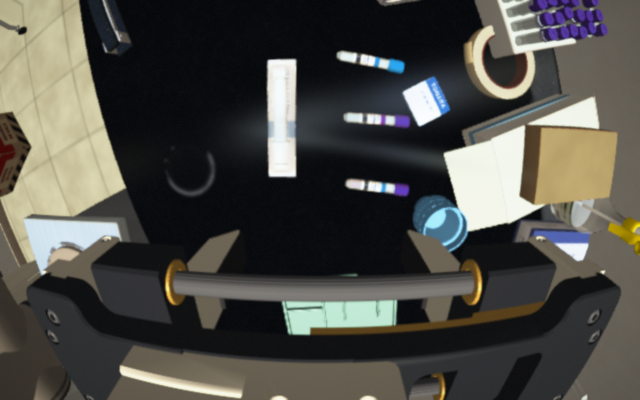

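The wrist view shows the syringe at (282,118), near-vertical in the picture. The blue tube is at (370,63) with its cap to the right, the purple tubes are at (377,119) and (377,187), and the pot stack is at (440,222). The tray is partly hidden below.

```bash
cat >> h.py <<'E'
def load(f):
    z=np.load(f);return z['p'],z['d'],cloud(z['d'],dict(intrinsics=z['intrinsics'],R=z['R'],t=z['t']),True)
def box(W,x0,x1,y0,y1,z0,z1):
    with np.errstate(invalid='ignore'):
        return (W[...,0]>x0)&(W[...,0]<x1)&(W[...,1]>y0)&(W[...,1]<y1)&(W[...,2]>z0)&(W[...,2]<z1)
def rect(m,W):
    import cv2
    q=W[m][:,:2].astype(np.float32);r=cv2.minAreaRect(q*1000);m_=np.cov(q.T);w,V=np.linalg.eigh(m_)
    return len(q),np.round(r[0],1),np.round(r[1],1),round(r[2],1),'pca deg',np.round(np.degrees(np.arctan2(V[1,1],V[0,1])),1),'zmax',np.round(np.percentile(W[m][:,2],[50,95])*1000,1)
E
python3 - <<'E'
from h import *
p,d,W=load('w1.npz')
print('desk',np.nanmedian(W[200:210,300:330,2]),W[100,320])
m=np.zeros(d.shape,bool)
def reg(u0,u1,v0,v1,z0=.004,z1=.12):
    k=m.copy();k[v0:v1,u0:u1]=1;return k&(W[...,2]>z0)&(W[...,2]<z1)
for n,a in dict(syr=(255,308,50,188),blue=(330,408,45,78),p1=(336,412,108,130),p2=(340,412,175,200),pot=(408,470,190,255)).items():
    for z0 in (.004,.008): print(n,z0,*rect(reg(*a,z0),W))
k=reg(255,308,50,188,.003)
for y in np.arange(.21,.39,.015):
    q=W[k&(abs(W[...,1]-y)<.004)]
    if len(q):print(round(y,3),np.round(q[:,0].min(),4),np.round(q[:,0].max(),4),np.round(q[:,2].max(),4))
E
```

```text
desk 0.00036756378622411246 [ 4.95711563e-01  3.32847445e-01 -1.53485214e-04]
syr 0.004 2809 [445.4 309.4] [149.6  35.8] 88.4 pca deg 88.5 zmax [18.9 25.3]
syr 0.008 2440 [445.2 310.4] [138.6  32. ] 89.0 pca deg 88.5 zmax [20.1 25.4]
blue 0.004 708 [559.4 385. ] [17.3 85.4] 78.7 pca deg 170.0 zmax [14.3 17. ]
blue 0.008 706 [559.4 385.2] [17.3 85.4] 78.4 pca deg 170.0 zmax [14.3 17. ]
p1 0.004 707 [570.2 308.4] [90.5 24.4] 4.9 pca deg 177.5 zmax [14.3 16.8]
p1 0.008 702 [569.7 308.4] [89.6 24.4] 4.9 pca deg 177.1 zmax [14.4 16.8]
p2 0.004 637 [570.8 220.6] [17.4 85. ] 80.3 pca deg 172.6 zmax [14.4 17. ]
p2 0.008 633 [570.8 220.6] [17.4 85. ] 80.3 pca deg 172.6 zmax [14.4 17. ]
pot 0.004 2428 [648.8 191.1] [69.8 71.7] 11.5 pca deg 143.6 zmax [63.3 81.9]
pot 0.008 2417 [648.8 191.1] [69.8 71.7] 11.5 pca deg 142.9 zmax [63.4 81.9]
0.24 0.4265 0.4601 0.0151
0.255 0.4271 0.4617 0.0269
0.27 0.4264 0.4623 0.0265
0.285 0.4269 0.4625 0.024
0.3 0.4293 0.4619 0.0253
0.315 0.428 0.4624 0.0267
0.33 0.4289 0.4626 0.0248
0.345 0.4277 0.4628 0.0248
0.36 0.4295 0.4644 0.0275
0.375 0.4283 0.4635 0.0231
0.39 0.4298 0.4595 0.0039
```

In the tool's units: -0.039 m is -0.39, 0.0045 m is 0.045.

```bash
echo '[[-0.39,0.045,0,0,1],[-0.39,0.045,0,0,1],[-0.39,0.045,0,0,1],[-0.39,0.045,0,0,1],[-0.39,0.045,0,0,1],[-0.39,0.045,0,0,1],[-0.39,0.045,0,0,1],[-0.39,0.045,0,0,1],[-0.39,0.045,0,0,1],[0,0,0,0,1],[0,0,0,0,1]]' > next.json && python3 drive.py next.json
python3 - <<'E'
from h import *; from station import ctrl; import cv2
c=ctrl.camera_info('wrist');p,d=ctrl.snapshot('wrist');cv2.imwrite('pics/w2.png',p[:,:,::-1]);np.savez('w2.npz',p=p,d=d,**c)
s=ctrl.read_state();print(s['position'],s['tool_rot'],s['t'],s['qpos'])
E
```

```text
t: 2.73
position: [0.5379, -0.1026, 0.246]
tool_rot: [-2.228, -2.213, 0.001]
wrist_force: [0.1, 0.8, 0.5]
gripper_width: 0.993
gripper_force: 0.0
[ 0.53782861 -0.10105133  0.24619237] [-2.22592682e+00 -2.21495953e+00  1.00316165e-04] 2.7833 [-3.26122862e-01  3.69546576e-01  1.42801559e+00  5.82241884e-04
  1.34531436e+00 -3.21314175e-01]
```

View pics/w2.png

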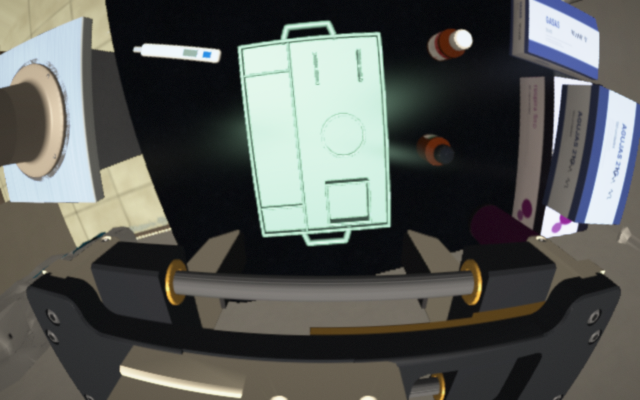

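The tray is at about (318,135), slightly rotated. Its round recess is at (343,134), the square well at (347,201), the saddles at (316,68) and (360,65), and the front bay is on the left. The white-capped bottle is at (452,42) and the black-capped one at (437,150).

```bash
python3 - <<'E'
from h import *; import cv2
from scipy.optimize import least_squares
p,d,W=load('w2.npz')
m=box(W,.4,.64,-.25,.12,.015,.03)
n,l,st,ce=cv2.connectedComponentsWithStats(m.astype(np.uint8))
for i in range(1,n):
    if st[i,4]>15: print(i,ce[i],*rect(l==i,W))
m=box(W,.4,.64,-.25,.12,.0025,.013)
print('tray',*rect(m,W))
for y in (-.16,-.12,-.06,-.01,.03):
    q=W[box(W,.4,.64,y-.003,y+.003,.009,.03)];q2=W[box(W,.4,.64,y-.003,y+.003,.003,.03)]
    print(y,'x',np.round([q[:,0].min(),q[:,0].max(),q2[:,0].min(),q2[:,0].max()],4))
for x in (.46,.48,.58,.59):
    q=W[box(W,x-.003,x+.003,-.25,.12,.003,.03)]; print(x,'y',np.round([q[:,1].min(),q[:,1].max()],4))
k=box(W,.64,.75,0,.12,.01,.1);print('wb',*rect(k,W)); k=box(W,.64,.75,0,.12,.074,.1);print('wb cap',*rect(k,W))
k=box(W,.64,.75,-.12,0,.01,.1);print('bb',*rect(k,W));k=box(W,.64,.75,-.12,0,.06,.1);print('bb cap',*rect(k,W))
E
python3 - <<'E'
import cv2,numpy as np
i=cv2.imread('pics/w2.png')[10:250,230:400];cv2.imwrite('pics/w2c.png',cv2.resize(i,None,fx=2.4,fy=2.4,interpolation=2))
E
```

```text
49 [358.57575758  53.03030303] 33 [582.4  39.1] [ 4.6 10.7] 17.0 pca deg 100.8 zmax [19.5 23.3]
52 [314.46153846  56.66666667] 39 [528.   34.1] [12.3  3.8] 88.4 pca deg 90.2 zmax [20.1 23.6]
64 [360.34375  75.625  ] 32 [583.6  10.9] [ 4.2 11.9] 11.0 pca deg 99.1 zmax [20.2 22.1]
67 [316.55  79.  ] 40 [530.2   6.4] [ 3.7 12.8] 0.2 pca deg 91.9 zmax [20.1 22.9]
122 [347.09780439 202.05788423] 501 [ 569.9 -152.6] [58.1 59.1] 3.8 pca deg 97.0 zmax [21.8 23.4]
tray 24741 [518.5 -65. ] [365.  240.6] 89.1 pca deg 94.3 zmax [ 4.5 11.5]
-0.16 x [0.4469 0.6269 0.4469 0.6269]
-0.12 x [0.4457 0.6242 0.4457 0.6242]
-0.06 x [0.4382 0.6195 0.408  0.6195]
-0.01 x [0.4354 0.6159 0.4354 0.6159]
0.03 x [0.4321 0.6119 0.4321 0.6119]
0.46 y [-0.2035  0.1028]
0.48 y [-0.2017  0.0584]
0.58 y [-0.1929  0.0661]
0.59 y [-0.1929  0.0669]
wb 1031 [689.   55.2] [31.  36.3] 17.6 pca deg 117.0 zmax [53.6 81.8]
wb cap 301 [692.1  56.2] [22.1 22.1] 71.4 pca deg -148.0 zmax [80.8 82.2]
bb 838 [677.1 -78.2] [36.8 30.6] 63.5 pca deg 65.0 zmax [44.8 67.8]
bb cap 276 [680.2 -79.3] [21.5 21.9] 25.7 pca deg -179.7 zmax [66.8 68.3]
```

View pics/w2c.png

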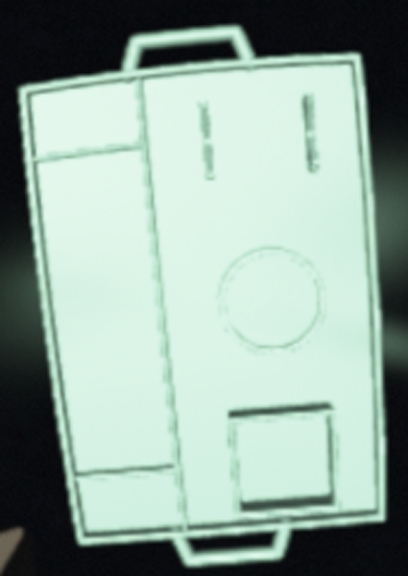

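```bash
cat >> h.py <<'E'
T0=np.array([.530,-.0675]);TY=.0793
def tray(x,y):
    c,s=np.cos(TY),np.sin(TY);return T0+np.array([c*x-s*y,s*x+c*y])/1000
def go(x,y,z,head):
    """tool-axis shift (before turning) and turn for target; head = tool x heading, deg"""
    from station import ctrl; from scipy.spatial.transform import Rotation as Ro
    s=ctrl.read_state();R=Ro.from_rotvec(s['tool_rot']).as_matrix()
    h=np.degrees(np.arctan2(R[1,0],R[0,0]));dl=R.T@(np.array([x,y,z])-s['position'])
    print('t',round(s['t'],2),'pos',np.round(s['position'],4),'head',round(h,2),'shift',np.round(dl,4),'turn',round(-np.radians((head-h+180)%360-180),3),'q',np.round(s['qpos'][[0,5]],2),'grip',round(s['gripper_width'],3),round(s['gripper_force'],1))
E
python3 -c "
from h import *
for a in [(-57,0),(33,88),(33,-88),(33,0)]: print(tray(*a))
go(.4455,.31,.06,88.5)"
```

```text
[ 0.47317913 -0.07201536]
[0.55592521 0.02283761]
[ 0.56986738 -0.15260929]
[ 0.56289629 -0.06488584]
t 2.78 pos [ 0.5378 -0.1011  0.2462] head 89.72 shift [ 0.4104 -0.0942  0.1867] turn 0.021 q [-0.33 -0.32] grip 1.002 0.0
```

```bash
echo '[[0.373,-0.086,0,0,1],[0.373,-0.086,0,0,1],[0.373,-0.086,0,0,1],[0.373,-0.086,0,0,1],[0.373,-0.086,0,0,1],[0.373,-0.086,0,0,1],[0.373,-0.086,0,0,1],[0.373,-0.086,0,0,1],[0.373,-0.086,0,0,1],[0.373,-0.086,0,0,1],[0.373,-0.086,0,0.105,1],[0,0,0.373,0,1],[0,0,0.373,0,1],[0,0,0.373,0,1],[0,0,0.373,0,1],[0,0,0.373,0,1],[0,0,0,0,1],[0,0,0,0,1]]' > next.json && python3 drive.py next.json; python3 -c "
from h import *
go(.4455,.31,.013,88.5)"
```

```text
t: 4.28
position: [0.4436, 0.3106, 0.0594]
tool_rot: [-2.246, -2.194, 0.006]
wrist_force: [1.0, 0.0, 0.7]
gripper_width: 0.999
gripper_force: 0.0
t 4.28 pos [0.4436 0.3106 0.0594] head 88.67 shift [-0.0005  0.0021  0.0464] turn 0.003 q [0.47 0.49] grip 0.999 0.0
```

In the tool's units: 0.02 m is 0.2, 0.016 m is 0.16.

```bash
echo '[[0,0.01,0.2,0,1],[0,0.01,0.16,0,1],[0,0,0.1,0,1],[0,0,0,0,0.6],[0,0,0,0,0.3],[0,0,0,0,0.1],[0,0,0,0,0.1],[0,0,0,0,0.1],[0,0,0,0,0.1],[0,0,0,0,0.1]]' > next.json && python3 drive.py next.json 10; python3 -c "
from h import *
go(.4455,.31,.013,88.5)"
```

```text
t: 5.12
position: [0.4478, 0.31, 0.0146]
tool_rot: [2.25, 2.192, 0.001]
wrist_force: [0.3, 0.2, 0.6]
gripper_width: 0.543
gripper_force: 0.0
t 5.12 pos [0.4478 0.31   0.0146] head 88.5 shift [-0.0001 -0.0023  0.0016] turn 0.0 q [0.46 0.49] grip 0.543 0.0
```

```bash
echo '[[0,-0.01,0.01,0,0.1],[0,0,0,0,0.1],[0,0,0,0,0.1],[0,0,0,0,0.1],[0,0,0,0,0.1],[0,0,0,0,0.1],[0,0,0,0,0.1],[0,0,0,0,0.1]]' > next.json && python3 drive.py next.json; python3 -c "
from h import *
go(*tray(-57,0),.15,94.5)"
```

```text
t: 5.78
position: [0.4466, 0.31, 0.0132]
tool_rot: [-2.25, -2.192, -0.0]
wrist_force: [-0.6, -0.4, 0.4]
gripper_width: 0.321
gripper_force: 10.0
t 5.78 pos [0.4466 0.31   0.0132] head 88.51 shift [-0.3812  0.0365 -0.1368] turn -0.105 q [0.47 0.49] grip 0.321 10.0
```

```bash
echo '[[0,0,-0.2,0,0.1],[0,0,-0.3,0,0.1],[0,0,-0.3,0,0.1],[-0.381,0.036,0,0,0.1],[-0.381,0.036,0,0,0.1],[-0.381,0.036,0,0,0.1],[-0.381,0.036,0,0,0.1],[-0.381,0.036,0,0,0.1],[-0.381,0.036,0,0,0.1],[-0.381,0.036,0,0,0.1],[-0.381,0.036,0,0,0.1],[-0.381,0.036,0,0,0.1],[-0.381,0.036,0,0,0.1],[0,0,0,-0.525,0.1],[0,0,0,0,0.1],[0,0,0,0,0.1],[0,0,0,0,0.1]]' > next.json && python3 drive.py next.json; python3 - <<'E'
from h import *; from station import ctrl; import cv2
c=ctrl.camera_info('wrist');p,d=ctrl.snapshot('wrist');cv2.imwrite('pics/w3.png',p[:,:,::-1]);np.savez('w3.npz',p=p,d=d,**c)
go(*tray(-57,0),.05,94.5)
W=load('w3.npz')[2]
k=box(W,.4,.52,-.2,.05,.08,.12);print(*rect(k,W))
E
```

```text
t: 7.2
position: [0.4724, -0.0709, 0.0931]
tool_rot: [-2.133, -2.305, -0.0]
wrist_force: [-0.3, 0.2, -0.4]
gripper_width: 0.323
gripper_force: 10.0
t 7.25 pos [ 0.4725 -0.0707  0.0932] head 94.5 shift [-0.0014  0.0006  0.0432] turn 0.0 q [-0.31 -0.39] grip 0.324 10.0
12837 [471.5 -66.6] [ 63.4 147.7] 2.6 pca deg 94.5 zmax [ 99.5 109.5]
```

View pics/w3.png

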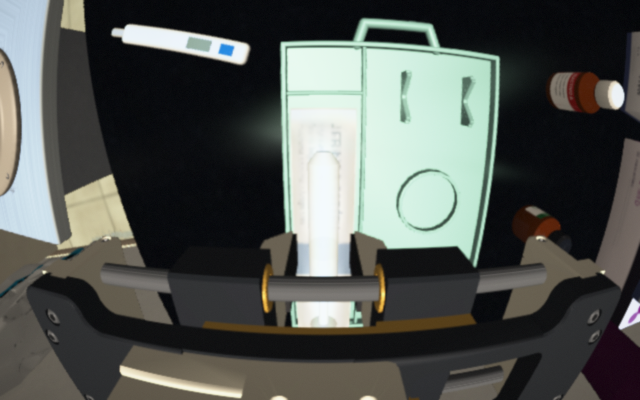

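The syringe is held level at (322,210), in line with the front bay and inside its outline, so I am lowering it.

In the tool's units: 0.025 m is 0.25, 0.004 m is 0.04.

```bash
echo '[[-0.014,0.006,0.2,0,0.1],[0,0,0.25,0,0.1],[0,0,0.15,0,0.1],[0,0,0.07,0,0.1],[0,0,0.04,0,0.1],[0,0,0.03,0,0.1],[0,0,0,0,0.1],[0,0,0,0,0.1]]' > next.json && python3 drive.py next.json; python3 -c "
from h import *
go(*tray(-57,0),.0172,94.5)"
```

```text
t: 7.92
position: [0.4739, -0.0731, 0.0199]
tool_rot: [2.131, 2.307, 0.001]
wrist_force: [0.2, -0.8, -0.6]
gripper_width: 0.327
gripper_force: 10.0
t 7.92 pos [ 0.4739 -0.0731  0.0199] head 94.53 shift [ 0.0011 -0.0007  0.0027] turn 0.001 q [-0.31 -0.39] grip 0.327 10.0
```

In the tool's units: 0.001 m is 0.01, 0.0008 m is 0.008.

```bash
echo '[[0,0,0.01,0,0.1],[0,0,0.008,0,0.1],[0,0,0.006,0,0.1],[0,0,0,0,0.1],[0,0,0,0,0.1]]' > next.json && python3 drive.py next.json; echo '[[0,0,0,0,0.37],[0,0,0,0,0.42],[0,0,0,0,0.5],[0,0,0,0,0.55],[0,0,-0.05,0,0.6],[0,0,-0.2,0,0.7],[0,0,-0.4,0,0.8],[0,0,-0.4,0,0.8],[0,0,0,0,0.8]]' > next.json && python3 drive.py next.json; python3 - <<'E'
from h import *; from station import ctrl
c=ctrl.camera_info('wrist');p,d=ctrl.snapshot('wrist');np.savez('w4.npz',p=p,d=d,**c)
W=load('w4.npz')[2]
for z in (.017,.02): print(*rect(box(W,.44,.51,-.17,.02,z,.04),W))
# tube
go(.5594,.385,.13,80)
E
```

```text
t: 8.33
position: [0.4736, -0.0733, 0.0171]
tool_rot: [2.132, 2.307, 0.001]
wrist_force: [-0.0, 0.4, 3.3]
gripper_width: 0.323
gripper_force: 10.0
t: 9.08
position: [0.4772, -0.0743, 0.1287]
tool_rot: [2.124, 2.3, 0.008]
wrist_force: [1.8, -0.9, 0.5]
gripper_width: 0.792
gripper_force: 0.0
3774 [473.1 -72.6] [ 25.9 135.2] 4.5 pca deg 94.5 zmax [25.4 29.5]
3276 [472.6 -71.8] [ 23.3 131.8] 4.9 pca deg 94.6 zmax [25.9 29.6]
t 9.13 pos [ 0.4759 -0.0739  0.1259] head 94.53 shift [ 0.4508  0.1196 -0.0046] turn 0.254 q [-0.31 -0.39] grip 0.795 0.0
```

```bash
echo '[[0.376,0.1,0,0,0.6],[0.376,0.1,0,0,0.6],[0.376,0.1,0,0,0.6],[0.376,0.1,0,0,0.6],[0.376,0.1,0,0,0.6],[0.376,0.1,0,0,0.6],[0.376,0.1,0,0,0.6],[0.376,0.1,0,0,0.6],[0.376,0.1,0,0,0.6],[0.376,0.1,0,0,0.6],[0.376,0.1,0,0,0.6],[0.376,0.1,0,0,0.6]]' > next.json && python3 drive.py next.json;echo '[[0,0,0,-0.6,0.6],[0,0,0,-0.6,0.6],[0,0,0,-0.6,0.6],[0,0,0,-0.6,0.6],[0,0,0,-0.6,0.6],[0,0,0,-0.6,0.6],[0,0,0,-0.6,0.6],[0,0,0,-0.6,0.6],[0,0,0,-0.6,0.6],[0,0,0,-0.6,0.6],[0,0,0,-0.585,0.55],[0,0,0,0,0.55],[0,0,0,0,0.55]]' > next.json && python3 drive.py next.json;  python3 - <<'E'
from h import *; from station import ctrl; import cv2
c=ctrl.camera_info('wrist');p,d=ctrl.snapshot('wrist');cv2.imwrite('pics/w5.png',p[:,:,::-1]);np.savez('w5.npz',p=p,d=d,**c)
go(.5594,.385,.05,170)
W=load('w5.npz')[2]
print(*rect(box(W,.5,.62,.35,.42,.006,.03),W))
E
```

```text
t: 10.13
position: [0.5567, 0.3878, 0.1206]
tool_rot: [-2.131, -2.307, 0.003]
wrist_force: [0.9, -0.5, 0.3]
gripper_width: 0.6
gripper_force: 0.0
t: 11.22
position: [0.5569, 0.3859, 0.1209]
tool_rot: [-0.28, -3.128, 0.001]
wrist_force: [-0.7, 0.1, -0.5]
gripper_width: 0.547
gripper_force: 0.0
t 11.27 pos [0.557  0.3859 0.1211] head 169.77 shift [-0.0026 -0.0004  0.0711] turn -0.004 q [ 0.49 -0.9 ] grip 0.548 0.0
1426 [571.8 380.1] [ 28.4 110.9] 69.1 pca deg 166.9 zmax [14.3 16.9]
```

View pics/w5.png

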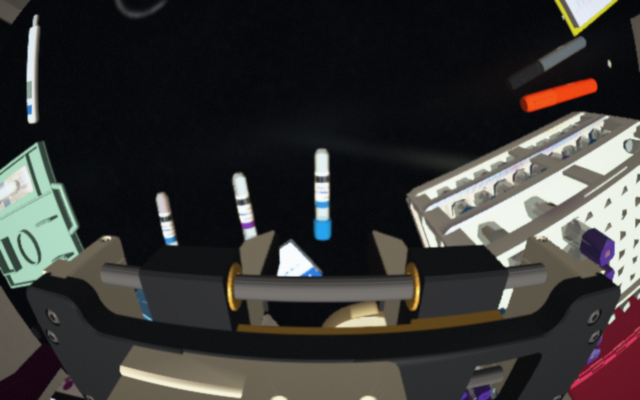

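The blue-capped tube at (322,195) is centred between the fingers and aligned with them. A white rack starts at about (410,195), so I will check its clearance.

```bash
python3 - <<'E'
from h import *; from station import ctrl
for f in('w5.npz','w1.npz'):
    W=load(f)[2]
    a=np.radians(169.8);ex=np.array([np.cos(a),np.sin(a)]);ey=np.array([ex[1],-ex[0]])
    D=W[...,:2]-np.array([.557,.386]);X=D@ex;Y=D@ey
    k0=(W[...,2]>.05)&(W[...,2]<.14)&(abs(X)<.045)
    if f=='w5.npz': k0[235:]=0
    for s in (1,-1):
        k=k0&(Y*s>0)
        if k.any(): print(f,s,'nearest obstacle |Y|',np.sort(Y[k]*s)[:20:5],W[k][np.argsort(Y[k]*s)[0]])
W=load('w5.npz')[2]
v,u=np.mgrid[:400,:640];k=(u>300)&(u<345)&(v<240)&(W[...,2]>.006)&(W[...,2]<.03)
print(*rect(k,W))
z=np.load('scene0.npz');W=cloud(z['d'],ctrl.camera_info('scene'));
D=W[...,:2]-np.array([.557,.386]);X=D@ex;Y=D@ey
k=(W[...,2]>.04)&(W[...,2]<.2)&(abs(X)<.05)&(abs(Y)<.15);print(k.sum(),np.round(W[k][np.argsort(abs(Y[k]))[:5]],3), np.sort(abs(Y[k]))[:5])
E
```

```text
w5.npz 1 nearest obstacle |Y| [0.02540412 0.026781   0.02738221 0.02798605] [0.55178575 0.41275025 0.12320863]
w5.npz -1 nearest obstacle |Y| [0.02532378 0.02654553 0.02771048 0.02806939] [0.54283703 0.36281789 0.12307455]
1383 [559.2 385. ] [16.1 85.6] 79.3 pca deg 170.0 zmax [14.4 17. ]
1339 [[0.573 0.459 0.07 ]
 [0.575 0.46  0.102]
 [0.574 0.46  0.14 ]
 [0.577 0.461 0.06 ]
 [0.575 0.462 0.091]] [0.07419298 0.07568892 0.07627376 0.07745228 0.07746411]
```

```bash
python3 - <<'E'
from h import *; from station import ctrl
a=np.radians(169.8);ex=np.array([np.cos(a),np.sin(a)]);ey=np.array([ex[1],-ex[0]])
z=np.load('scene0.npz');S=cloud(z['d'],ctrl.camera_info('scene'))
z=np.load('side0.npz');Z=cloud(z['d'],ctrl.camera_info('side'))
W5=load('w5.npz')[2];W5[:, :380]=np.nan;W5[235:]=np.nan
W1=load('w1.npz')[2];W1[180:]=np.nan
for n,W in (('scene',S),('side',Z),('w5',W5),('w1',W1)):
    D=W[...,:2]-np.array([.5592,.385]);X=D@ex;Y=D@ey
    for x in np.arange(-.07,.061,.01):
        k=(W[...,2]>.06)&(W[...,2]<.2)&(abs(X-x)<.005)&(Y>.03)&(Y<.2)
        if k.sum()>8: print(n,round(x,2),'Ymin',np.round(np.percentile(Y[k],[2,10]),3),'z',np.round(np.percentile(W[k][:,2],[2,98]),3),k.sum())
E
```

```text
scene -0.07 Ymin [0.107 0.109] z [0.09  0.181] 94
scene -0.06 Ymin [0.102 0.106] z [0.095 0.18 ] 132
scene -0.05 Ymin [0.098 0.102] z [0.091 0.18 ] 162
scene -0.04 Ymin [0.092 0.096] z [0.093 0.18 ] 155
scene -0.03 Ymin [0.089 0.091] z [0.09 0.18] 95
scene -0.02 Ymin [0.083 0.085] z [0.089 0.18 ] 92
scene -0.01 Ymin [0.08  0.081] z [0.065 0.18 ] 101
scene 0.0 Ymin [0.079 0.081] z [0.063 0.18 ] 298
scene 0.01 Ymin [0.089 0.099] z [0.062 0.177] 243
scene 0.02 Ymin [0.112 0.12 ] z [0.062 0.179] 209
scene 0.03 Ymin [0.132 0.138] z [0.064 0.176] 146
scene 0.04 Ymin [0.155 0.159] z [0.061 0.15 ] 83
scene 0.05 Ymin [0.173 0.178] z [0.061 0.148] 126
side -0.07 Ymin [0.123 0.133] z [0.141 0.18 ] 196
side -0.06 Ymin [0.12  0.129] z [0.141 0.18 ] 343
side -0.05 Ymin [0.116 0.121] z [0.141 0.18 ] 521
side -0.04 Ymin [0.111 0.117] z [0.141 0.18 ] 263
side -0.03 Ymin [0.148 0.156] z [0.139 0.18 ] 376
side -0.02 Ymin [0.146 0.156] z [0.14 0.18] 259
side -0.01 Ymin [0.139 0.147] z [0.139 0.18 ] 369
side 0.0 Ymin [0.113 0.121] z [0.14 0.18] 394
side 0.01 Ymin [0.117 0.12 ] z [0.139 0.18 ] 308
side 0.02 Ymin [0.149 0.156] z [0.14 0.18] 275
side 0.03 Ymin [0.143 0.152] z [0.139 0.177] 189
side 0.04 Ymin [0.161 0.169] z [0.139 0.148] 114
side 0.05 Ymin [0.181 0.186] z [0.141 0.148] 53
w5 -0.01 Ymin [0.081 0.081] z [0.061 0.083] 43
w5 0.0 Ymin [0.08  0.081] z [0.061 0.107] 943
w5 0.01 Ymin [0.089 0.095] z [0.062 0.127] 1446
w5 0.02 Ymin [0.111 0.117] z [0.064 0.156] 2210
w5 0.03 Ymin [0.132 0.137] z [0.063 0.167] 2377
w5 0.04 Ymin [0.153 0.156] z [0.063 0.149] 1303
w5 0.05 Ymin [0.174 0.177] z [0.063 0.149] 1332
w5 0.06 Ymin [0.193 0.194] z [0.089 0.149] 132
```

The rack corner would meet the gripper body in a crosswise grasp. I will first pinch the tube by its ends (85 mm, within the 92 mm opening), move it about 60 mm clear, and then regrip it across.

In the tool's units: 0.03 m is 0.3, 0.02 m is 0.2, 0.1205 rad is 0.6025.

```bash
echo '[[0,0,0,0.6025,1],[0,0,0,0.6025,1],[0,0,0,0.6025,1],[0,0,0,0.6025,1],[0,0,0,0.6025,1],[0,0,0,0.6025,1],[0,0,0,0.6025,1],[0,0,0,0.6025,1],[0,0,0,0.6025,1],[0,0,0,0.6025,1],[0,0,0,0.6025,1],[0,0,0,0.6025,1],[0,0,0,0.6025,1],[0,0,0.3,0,1],[0,0,0.3,0,1],[0,0,0.2,0,1],[0,0,0,0,1],[0,0,0,0,1]]' > next.json && python3 drive.py next.json;  python3 - <<'E'
from h import *; from station import ctrl; import cv2
c=ctrl.camera_info('wrist');p,d=ctrl.snapshot('wrist');cv2.imwrite('pics/w6.png',p[:,:,::-1]);np.savez('w6.npz',p=p,d=d,**c)
go(.5597,.385,.03,80)
E
```

```text
t: 12.77
position: [0.5568, 0.3858, 0.0408]
tool_rot: [-2.404, -2.022, 0.004]
wrist_force: [0.4, -0.1, 0.9]
gripper_width: 1.002
gripper_force: 0.0
t 12.82 pos [0.5578 0.3863 0.0425] head 80.15 shift [-0.001   0.0021  0.0125] turn 0.003 q [0.49 0.66] grip 0.999 0.0
```

View pics/w6.png

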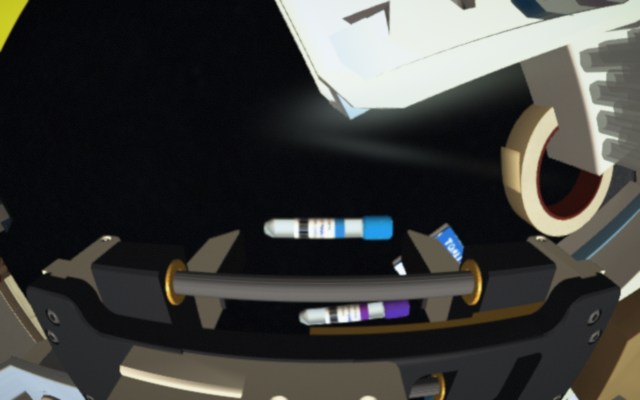

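The tube is at (328,229) between the open fingers, but the camera is over the rack corner (350,110). I will go back up and turn by half so the camera faces away from the rack.

The rows are not in the units I measure in: shifts go in units of 100 mm and turns go in units of 0.2 rad. I convert before sending: -0.04 m is -0.4, 0.002 m is 0.02, -0.1208 rad is -0.604.

```bash
echo '[[0,0,-0.4,0,1],[0,0,-0.4,0,1],[-0.01,0.02,0,-0.604,1],[0,0,0,-0.604,1],[0,0,0,-0.604,1],[0,0,0,-0.604,1],[0,0,0,-0.604,1],[0,0,0,-0.604,1],[0,0,0,-0.604,1],[0,0,0,-0.604,1],[0,0,0,-0.604,1],[0,0,0,-0.604,1],[0,0,0,-0.604,1],[0,0,0,-0.604,1],[0,0,0,-0.604,1]]' > next.json && python3 drive.py next.json; echo '[[0,0,0,-0.604,1],[0,0,0,-0.604,1],[0,0,0,-0.604,1],[0,0,0,-0.604,1],[0,0,0,-0.604,1],[0,0,0,-0.604,1],[0,0,0,-0.604,1],[0,0,0,-0.604,1],[0,0,0,-0.604,1],[0,0,0,-0.604,1],[0,0,0,-0.604,1],[0,0,0,-0.604,1],[0,0,0,-0.604,1],[0,0,0.3,0,1],[0,0,0.3,0,1],[0,0,0.2,0,1],[0,0,0,0,1],[0,0,0,0,1],[0,0,0,0,1]]' > next.json && python3 drive.py next.json;python3 - <<'E'
from h import *
go(.5597,.385,.03,260)
E
```

```text
t: 14.07
position: [0.5602, 0.3853, 0.1247]
tool_rot: [0.26, 3.127, 0.004]
wrist_force: [0.2, -0.5, 0.8]
gripper_width: 0.997
gripper_force: 0.0
t: 15.65
position: [0.5608, 0.3856, 0.0448]
tool_rot: [-2.02, 2.4, -0.001]
wrist_force: [-0.0, 0.7, 0.3]
gripper_width: 1.0
gripper_force: 0.0
t 15.65 pos [0.5608 0.3856 0.0448] head -99.83 shift [0.0008 0.001  0.0148] turn 0.003 q [ 0.49 -2.48] grip 1.0 0.0
```

In the tool's units: 0.001 m is 0.01, 0.015 m is 0.15.

```bash
echo '[[0.005,0.01,0.15,0,1],[0,0,0.08,0,1],[0,0,0,0,1],[0,0,0,0,1]]' > next.json && python3 drive.py next.json;python3 - <<'E'
from h import *; from station import ctrl; import cv2
go(.5597,.385,.005,260)
c=ctrl.camera_info('wrist');p,d=ctrl.snapshot('wrist');cv2.imwrite('pics/w7.png',p[:,:,::-1]);np.savez('w7.npz',p=p,d=d,**c)
E
```

```text
t: 15.98
position: [0.5585, 0.3846, 0.0197]
tool_rot: [-2.023, 2.403, -0.0]
wrist_force: [0.2, -0.3, 0.6]
gripper_width: 1.001
gripper_force: 0.0
t 15.98 pos [0.5585 0.3846 0.0197] head -99.82 shift [-0.0006 -0.0011  0.0147] turn 0.003 q [ 0.49 -2.48] grip 1.001 0.0
```

View pics/w7.png

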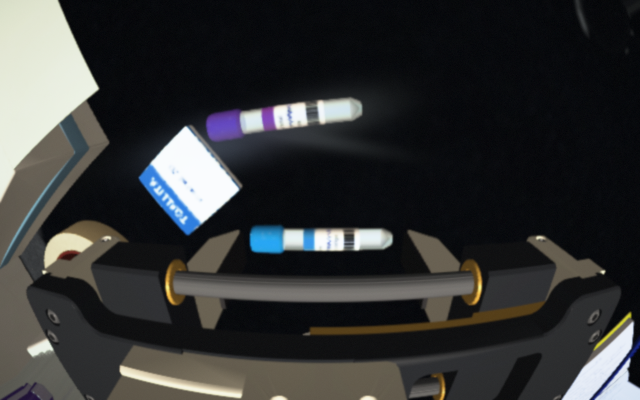

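The tube spans columns 250–393 with the fingers at about 242 and 405, so it is centred. The tube is clear of the fingers, so I am lowering and pinching.

In the tool's units: -0.001 m is -0.01, 0.005 m is 0.05.

```bash
echo '[[0,-0.01,0.05,0,1],[0,0,0.05,0,1],[0,0,0.045,0,1],[0,0,0,0,1],[0,0,0,0,0.9],[0,0,0,0,0.88],[0,0,0,0,0.85],[0,0,0,0,0.85],[0,0,0,0,0.85],[0,0,0,0,0.85]]' > next.json && python3 drive.py next.json 6;python3 - <<'E'
from h import *
go(.5592-.985*.065,.385+.174*.065,.005,260)
E
```

```text
t: 16.87
position: [0.5592, 0.3843, 0.0045]
tool_rot: [-2.023, 2.403, -0.0]
wrist_force: [-0.3, -0.1, -0.3]
gripper_width: 0.928
gripper_force: 6.0
t 16.87 pos [0.5592 0.3843 0.0045] head -99.81 shift [-0.0009  0.0651 -0.0005] turn 0.003 q [ 0.49 -2.48] grip 0.928 6.0
```

In the tool's units: -0.03 m is -0.3, -0.02 m is -0.2.

```bash
echo '[[0,0,-0.04,0,0.85],[0,0.15,0,0,0.85],[0,0.2,0,0,0.85],[0,0.2,0,0,0.85],[0,0.1,0,0,0.85],[0,0,0,0,0.85],[0,0,0.02,0,0.85],[0,0,0.015,0,0.85],[0,0,0,0,0.85],[0,0,0,0,0.93],[0,0,0,0,0.96],[0,0,0,0,1],[0,0,0,0,1],[0,0,-0.2,0,1],[0,0,-0.3,0,1],[0,0,-0.3,0,1],[0,0,-0.3,0,1],[0,0,0,0,1],[0,0,0,0,1]]' > next.json && python3 drive.py next.json;python3 - <<'E'
from h import *; from station import ctrl; import cv2
go(.5592-.985*.065,.385+.174*.065,.12,170)
c=ctrl.camera_info('wrist');p,d=ctrl.snapshot('wrist');cv2.imwrite('pics/w8.png',p[:,:,::-1]);np.savez('w8.npz',p=p,d=d,**c)
W=load('w8.npz')[2];v,u=np.mgrid[:400,:640];print(*rect(box(W,.44,.56,.35,.45,.006,.03)&(v<265),W))
E
```

```text
t: 18.45
position: [0.4961, 0.396, 0.1171]
tool_rot: [-2.02, 2.4, -0.001]
wrist_force: [-1.2, -0.1, -0.3]
gripper_width: 1.002
gripper_force: 0.0
t 18.45 pos [0.4961 0.396  0.1171] head -99.81 shift [-0.0002  0.001  -0.0029] turn 1.574 q [ 0.55 -2.42] grip 1.002 0.0
1397 [496.2 394.3] [15.  84.7] 79.1 pca deg 169.4 zmax [14.5 17. ]
```

View pics/w8.png

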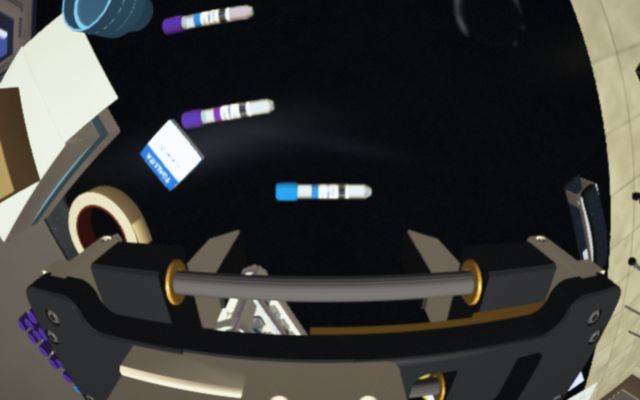

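The tube now lies free at (323,191), about (0.496, 0.394), clear of the rack. I am turning for the crosswise grasp.

```bash
echo '[[0,-0.01,0,0.605,0.5],[0,0,0,0.605,0.5],[0,0,0,0.605,0.5],[0,0,0,0.605,0.5],[0,0,0,0.605,0.5],[0,0,0,0.605,0.5],[0,0,0,0.605,0.5],[0,0,0,0.605,0.5],[0,0,0,0.605,0.5],[0,0,0,0.605,0.5],[0,0,0,0.605,0.5],[0,0,0,0.605,0.5],[0,0,0,0.605,0.5],[0,0,0.3,0,0.5],[0,0,0.3,0,0.5],[0,0,0.2,0,0.5],[0,0,0,0,0.5],[0,0,0,0,0.5]]' > next.json && python3 drive.py next.json;python3 - <<'E'
from h import *
go(.4962,.3945,.004,169.8)
E
```

```text
t: 20.0
position: [0.4948, 0.3944, 0.0327]
tool_rot: [-0.272, -3.126, 0.005]
wrist_force: [0.9, -0.6, 0.6]
gripper_width: 0.496
gripper_force: 0.0
t 20.0 pos [0.4948 0.3944 0.0327] head 170.06 shift [-0.0015  0.0005  0.0286] turn 0.005 q [ 0.55 -0.85] grip 0.496 0.0
```

In the tool's units: 0.015 m is 0.15, 0.009 m is 0.09, 0.004 rad is 0.02.

```bash
echo '[[-0.015,0.005,0.15,0.02,0.5],[0,0,0.09,0,0.5],[0,0,0.04,0,0.5],[0,0,0,0,0.4],[0,0,0,0,0.3],[0,0,0,0,0.2],[0,0,0,0,0.1],[0,0,0,0,0.1],[0,0,0,0,0.1],[0,0,0,0,0.1],[0,0,0,0,0.1],[0,0,0,0,0.1]]' > next.json && python3 drive.py next.json 8;python3 - <<'E'
from h import *
go(*tray(33,88),.12,184.5)
E
```

```text
t: 21.0
position: [0.4979, 0.3956, 0.0074]
tool_rot: [0.278, 3.129, 0.001]
wrist_force: [-0.6, 0.3, 5.0]
gripper_width: 0.177
gripper_force: 8.0
t 21.0 pos [0.4979 0.3956 0.0074] head 169.83 shift [-0.123  -0.3566 -0.1128] turn -0.256 q [ 0.55 -0.84] grip 0.177 8.0
```

```bash
echo '[[0,0,0,0,0.1],[0,0,0,0,0.1],[0,0,0,0,0.1]]' > next.json && python3 drive.py next.json;echo '[[0,0,-0.1,0,0.1],[0,0,-0.15,0,0.1],[0,0,0,0,0.1],[0,0,0,0,0.1]]' > next.json && python3 drive.py next.json;python3 - <<'E'
from h import *; from station import ctrl; import cv2
c=ctrl.camera_info('wrist');p,d=ctrl.snapshot('wrist');cv2.imwrite('pics/w9.png',p[:,:,::-1]);np.savez('w9.npz',p=p,d=d,**c)
go(*tray(33,88),.12,184.5)
E
```

```text
t: 21.25
position: [0.4979, 0.3956, 0.0074]
tool_rot: [0.278, 3.129, 0.001]
wrist_force: [0.1, -1.1, 4.7]
gripper_width: 0.176
gripper_force: 8.0
t: 21.58
position: [0.4981, 0.3957, 0.0326]
tool_rot: [0.278, 3.128, 0.002]
wrist_force: [-0.6, 0.4, -0.4]
gripper_width: 0.171
gripper_force: 8.0
t 21.63 pos [0.4975 0.3954 0.0318] head 169.83 shift [-0.1232 -0.3564 -0.0883] turn -0.256 q [ 0.55 -0.84] grip 0.173 8.0
```

View pics/w9.png

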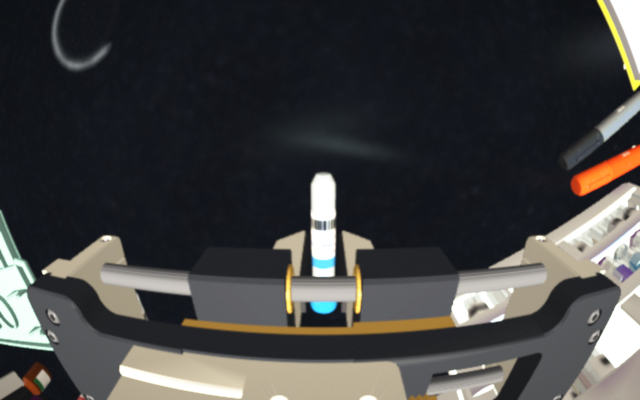

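The tube is held between the fingers at (322,240), level and aligned. I will measure its height relative to the tool point.

```bash
python3 - <<'E'
from h import *
W=load('w9.npz')[2]
for v in range(178,276,10): print(v,np.round(W[v,318:328:3],4)[:, :].tolist() if 0 else np.round(W[v,322],4))
v,u=np.mgrid[:400,:640];k=(u>305)&(u<342)&(v>165)&(v<318)&box(W,.43,.57,.37,.43,.02,.07);print(*rect(k,W))
E
```

```text
178 [0.4561 0.4027 0.0375]
188 [0.4603 0.4019 0.0409]
198 [0.4661 0.4008 0.0391]
208 [0.4712 0.3999 0.0401]
218 [0.4765 0.399  0.0406]
228 [0.4824 0.3979 0.0398]
238 [0.488  0.3969 0.0403]
248 [0.4936 0.3959 0.041 ]
258 [0.5    0.3947 0.0404]
268 [0.5065 0.3935 0.0403]
2990 [496.4 396.6] [19.5 86.5] 82.3 pca deg 170.0 zmax [39.5 48.6]
```

The pads hold the tube above its axis, which is a weak grip. I will set it back down and regrip lower.

```bash
echo '[[0,0,0.15,0,0.1],[0,0,0.06,0,0.1],[0,0,0.02,0,0.1],[0,0,0,0,0.1],[0,0,0,0,0.2],[0,0,0,0,0.25],[0,0,0,0,0.3],[0,0,0,0,0.3],[0,0,0,0,0.3]]' > next.json && python3 drive.py next.json;python3 - <<'E'
from h import *
go(.4975,.3954,.001,169.8)
E
```

```text
t: 22.38
position: [0.4977, 0.3955, 0.0089]
tool_rot: [0.278, 3.129, 0.0]
wrist_force: [-0.6, -0.4, -0.5]
gripper_width: 0.298
gripper_force: 0.0
t 22.38 pos [0.4977 0.3955 0.0089] head 169.83 shift [ 0.0002 -0.0001  0.0079] turn 0.001 q [ 0.55 -0.84] grip 0.298 0.0
```

```bash
echo '[[0,0,0.04,0,0.3],[0,0,0.02,0,0.3],[0,0,0.015,0,0.3],[0,0,0,0,0.3],[0,0,0,0,0.3]]' > next.json && python3 drive.py next.json;echo '[[0,0,0,0,0.25],[0,0,0,0,0.2],[0,0,0,0,0.1],[0,0,0,0,0.1],[0,0,0,0,0.1],[0,0,0,0,0.1]]' > next.json && python3 drive.py next.json 8;echo '[[0,0,-0.1,0,0.1],[0,0,-0.15,0,0.1],[0,0,0,0,0.1],[0,0,0,0,0.1]]' > next.json && python3 drive.py next.json;python3 - <<'E'
from h import *; from station import ctrl
c=ctrl.camera_info('wrist');p,d=ctrl.snapshot('wrist');np.savez('w10.npz',p=p,d=d,**c)
go(*tray(33,88),.10,184.5)
W=load('w10.npz')[2]
for v in range(178,276,12): print(v,np.round(W[v,322],4))
E
```

```text
t: 22.8
position: [0.4975, 0.3954, 0.0011]
tool_rot: [-0.278, -3.129, 0.0]
wrist_force: [-0.1, -0.1, -0.1]
gripper_width: 0.3
gripper_force: 0.0
t: 23.3
position: [0.4977, 0.3955, 0.0015]
tool_rot: [0.279, 3.129, 0.0]
wrist_force: [-0.2, -0.8, 0.4]
gripper_width: 0.175
gripper_force: 8.0
t: 23.63
position: [0.4983, 0.3959, 0.0276]
tool_rot: [0.278, 3.127, 0.003]
wrist_force: [0.1, 0.1, -1.0]
gripper_width: 0.177
gripper_force: 8.0
t 23.68 pos [0.4978 0.3955 0.0267] head 169.83 shift [-0.1231 -0.3565 -0.0734] turn -0.256 q [ 0.55 -0.84] grip 0.174 8.0
178 [0.4548 0.4031 0.0383]
190 [0.4601 0.4022 0.0409]
202 [0.4658 0.4011 0.0421]
214 [0.4724 0.3999 0.041 ]
226 [0.4785 0.3988 0.0418]
238 [0.4858 0.3975 0.0404]
250 [0.4919 0.3964 0.042 ]
262 [0.4995 0.395  0.0412]
274 [0.5074 0.3936 0.0407]
```

In the tool's units: -0.037 m is -0.37, -0.0357 m is -0.357, -0.085 rad is -0.425.

```bash
echo '[[0,0,-0.37,0,0.1],[0,0,-0.37,0,0.1],[-0.123,-0.357,0,0,0.1],[-0.123,-0.357,0,0,0.1],[-0.123,-0.357,0,0,0.1],[-0.123,-0.357,0,0,0.1],[-0.123,-0.357,0,0,0.1],[-0.123,-0.357,0,0,0.1],[-0.123,-0.357,0,0,0.1],[-0.123,-0.357,0,0,0.1],[-0.123,-0.357,0,0,0.1],[-0.123,-0.357,0,0,0.1],[0,0,0,-0.425,0.1],[0,0,0,-0.425,0.1],[0,0,0,-0.425,0.1],[0,0,0,0,0.1],[0,0,0,0,0.1]]' > next.json && python3 drive.py next.json;python3 - <<'E'
from h import *
go(*tray(33.5,88),.03,184.5)
E
```

```text
t: 25.1
position: [0.5553, 0.0223, 0.0997]
tool_rot: [0.118, -3.138, -0.0]
wrist_force: [0.9, 0.3, 0.6]
gripper_width: 0.176
gripper_force: 8.0
t 25.1 pos [0.5553 0.0223 0.0997] head -175.71 shift [-0.0012  0.0005  0.0697] turn -0.004 q [-0.1  -1.74] grip 0.176 8.0
```

```bash
echo '[[-0.012,0.005,0.3,-0.02,0.1],[0,0,0.3,0,0.1],[0,0,0.09,0,0.1],[0,0,0,0,0.1],[0,0,0,0,0.1]]' > next.json && python3 drive.py next.json;python3 - <<'E'
from h import *; from station import ctrl; import cv2
c=ctrl.camera_info('wrist');p,d=ctrl.snapshot('wrist');cv2.imwrite('pics/w11.png',p[:,:,::-1])
go(*tray(33.5,88),.013,184.5)
E
```

```text
t: 25.52
position: [0.5569, 0.0231, 0.0315]
tool_rot: [0.127, -3.138, -0.0]
wrist_force: [0.4, -0.1, -0.2]
gripper_width: 0.179
gripper_force: 8.0
t 25.57 pos [0.5576 0.023  0.0324] head -175.36 shift [ 0.0012 -0.      0.0194] turn 0.002 q [-0.1  -1.75] grip 0.183 8.0
```

View pics/w11.png

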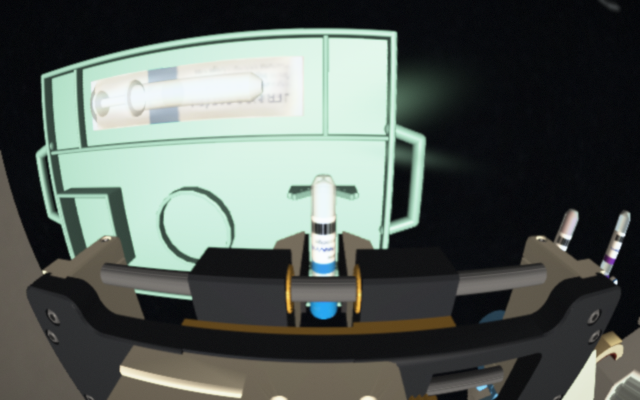

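The tube at (322,240) is centred over the saddle V at (322,190), and the syringe lies flat in the front bay at (190,90). I am lowering the tube gently.

In the tool's units: 0.008 m is 0.08, 0.006 m is 0.06.

```bash
echo '[[0,0,0.08,0,0.1],[0,0,0.06,0,0.1],[0,0,0.025,0,0.1],[0,0,0,0,0.1],[0,0,0,0,0.1]]' > next.json && python3 drive.py next.json;echo '[[0,0,0.01,0,0.1],[0,0,0.01,0,0.1],[0,0,0,0,0.1],[0,0,0,0,0.1]]' > next.json && python3 drive.py next.json
```

```text
t: 25.98
position: [0.5568, 0.0229, 0.0148]
tool_rot: [0.128, -3.139, -0.0]
wrist_force: [-0.2, 0.4, -0.2]
gripper_width: 0.178
gripper_force: 8.0
t: 26.32
position: [0.5568, 0.0229, 0.0128]
tool_rot: [-0.128, 3.139, 0.0]
wrist_force: [0.2, -0.7, -0.0]
gripper_width: 0.175
gripper_force: 8.0
```

In the tool's units: 0.0005 m is 0.005.

```bash
echo '[[0,0,0.005,0,0.1],[0,0,0,0,0.1],[0,0,0,0,0.1]]' > next.json && python3 drive.py next.json;echo '[[0,0,0.005,0,0.1],[0,0,0,0,0.1],[0,0,0,0,0.1]]' > next.json && python3 drive.py next.json
```

```text
t: 26.57
position: [0.5568, 0.0229, 0.0123]
tool_rot: [-0.128, 3.139, 0.0]
wrist_force: [-0.1, 0.2, 0.6]
gripper_width: 0.176
gripper_force: 8.0
t: 26.82
position: [0.5569, 0.0229, 0.0118]
tool_rot: [-0.128, 3.139, 0.0]
wrist_force: [0.3, 0.0, 0.2]
gripper_width: 0.175
gripper_force: 8.0
```

In the tool's units: 0.0005 m is 0.005.

```bash
echo '[[0,0,0.005,0,0.1],[0,0,0,0,0.1],[0,0,0,0,0.1]]' > next.json && python3 drive.py next.json | grep -E 'posi|wrist';echo '[[0,0,0.005,0,0.1],[0,0,0,0,0.1],[0,0,0,0,0.1]]' > next.json && python3 drive.py next.json| grep -E 'posi|wrist'
```

```text
position: [0.557, 0.0229, 0.0116]
wrist_force: [-0.3, -1.0, 3.3]
position: [0.557, 0.0228, 0.0114]
wrist_force: [-2.9, -2.0, 6.4]
```

In the tool's units: -0.04 m is -0.4, -0.03 m is -0.3.

```bash
echo '[[0,0,0,0,0.2],[0,0,0,0,0.25],[0,0,0,0,0.3],[0,0,0,0,0.33],[0,0,0,0,0.33],[0,0,-0.1,0,0.33],[0,0,-0.3,0,0.33],[0,0,-0.4,0,0.6],[0,0,-0.4,0,0.7],[0,0,0,0,0.7],[0,0,0,0,0.7]]' > next.json && python3 drive.py next.json;python3 - <<'E'
from h import *; from station import ctrl; import cv2
c=ctrl.camera_info('wrist');p,d=ctrl.snapshot('wrist');cv2.imwrite('pics/w12.png',p[:,:,::-1]);np.savez('w12.npz',p=p,d=d,**c)
W=load('w12.npz')[2];v,u=np.mgrid[:400,:640];k=box(W,.49,.63,-.01,.06,.019,.035)&(v<245);print('tube',*rect(k,W))
go(.692,.056,.13,184.5)
z=np.load('scene0.npz');S=cloud(z['d'],ctrl.camera_info('scene'));A=load('w2.npz')[2];A[235:]=np.nan
for n,W in(('s',S),('w2',A)):
    for y in np.arange(-.25,.2,.03):
        k=box(W,.55,.9,y-.015,y+.015,.085,.3)
        if k.sum()>5: print(n,round(y,2),np.round(np.percentile(W[k][:,0],[1,5]),3),k.sum())
E
```

```text
t: 28.23
position: [0.5584, 0.0228, 0.1341]
tool_rot: [-0.128, 3.133, -0.001]
wrist_force: [-0.2, -0.3, -1.1]
gripper_width: 0.57
gripper_force: 0.0
tube 1525 [554.9  22.5] [85.4 41.2] 4.9 pca deg -175.2 zmax [24.4 27.1]
t 28.28 pos [0.557  0.0229 0.1319] head -175.32 shift [-0.1372  0.022   0.0022] turn 0.003 q [-0.1  -1.75] grip 0.614 0.0
s -0.25 [0.787 0.792] 668
s -0.22 [0.754 0.756] 608
s -0.19 [0.749 0.751] 854
s -0.16 [0.754 0.755] 329
s -0.13 [0.824 0.825] 393
s -0.1 [0.827 0.828] 430
s -0.07 [0.829 0.83 ] 413
s -0.04 [0.832 0.833] 386
s -0.01 [0.834 0.834] 359
s 0.02 [0.836 0.837] 206
s 0.17 [0.877 0.88 ] 63
s 0.2 [0.731 0.751] 527
w2 -0.16 [0.759 0.761] 359
w2 -0.13 [0.825 0.826] 1193
w2 -0.1 [0.586 0.827] 1760
w2 -0.07 [0.83 0.83] 1715
w2 -0.04 [0.832 0.833] 1719
w2 -0.01 [0.834 0.835] 1701
w2 0.02 [0.836 0.837] 962
```

View pics/w12.png

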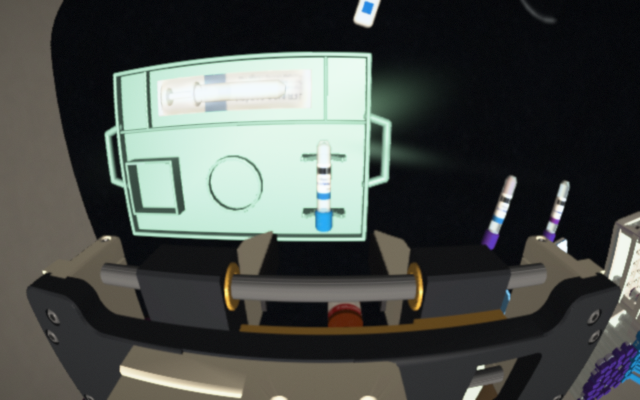

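The tube is seated across both saddles at (324,185) and the syringe is in its bay. Next is the white-capped bottle.

In the tool's units: -0.0343 m is -0.343, 0.0055 m is 0.055.

```bash
echo '[[-0.343,0.055,0,0,0.75],[-0.343,0.055,0,0,0.75],[-0.343,0.055,0,0,0.75],[-0.343,0.055,0,0,0.75],[0,0,0,0,0.75],[0,0,0,0,0.75]]' > next.json && python3 drive.py next.json;python3 - <<'E'
from h import *; from station import ctrl; import cv2
c=ctrl.camera_info('wrist');p,d=ctrl.snapshot('wrist');cv2.imwrite('pics/w13.png',p[:,:,::-1]);np.savez('w13.npz',p=p,d=d,**c)
W=load('w13.npz')[2];v,u=np.mgrid[:400,:640]
k=box(W,.65,.74,.02,.1,.076,.09)&(v<260);print('cap',*rect(k,W))
go(.692,.056,.03,184.5)
E
```

```text
t: 28.78
position: [0.6914, 0.0564, 0.1272]
tool_rot: [0.129, -3.134, -0.001]
wrist_force: [-0.9, -0.2, 0.1]
gripper_width: 0.748
gripper_force: 0.0
cap 714 [692.   56.1] [21.7 21. ] 5.0 pca deg -175.7 zmax [80.9 82.1]
t 28.83 pos [0.6905 0.0561 0.1279] head -175.31 shift [-0.002  -0.0003  0.0979] turn 0.003 q [-0.03 -1.68] grip 0.746 0.0
```

```bash
echo '[[-0.012,0,0.3,0,0.75],[0,0,0.35,0,0.75],[0,0,0.25,0,0.75],[0,0,0.08,0,0.75],[0,0,0,0,0.6],[0,0,0,0,0.5],[0,0,0,0,0.4],[0,0,0,0,0.3],[0,0,0,0,0.3],[0,0,0,0,0.3],[0,0,0,0,0.3],[0,0,0,0,0.3],[0,0,0,0,0.3]]' > next.json && python3 drive.py next.json 12;python3 - <<'E'
from h import *
go(*tray(33,-88),.15,184.5)
E
```

```text
t: 29.92
position: [0.6937, 0.0562, 0.0342]
tool_rot: [-0.128, 3.137, -0.0]
wrist_force: [-1.3, 0.1, 6.2]
gripper_width: 0.381
gripper_force: 12.0
t 29.92 pos [0.6937 0.0562 0.0342] head -175.32 shift [ 0.1402 -0.198  -0.1161] turn 0.003 q [-0.03 -1.68] grip 0.381 12.0
```

In the tool's units: -0.006 m is -0.06, -0.004 m is -0.04.

```bash
echo '[[0,0,-0.04,0,0.3],[0,0,-0.06,0,0.3],[0,0,0,0,0.3],[0,0,0,0,0.3]]' > next.json && python3 drive.py next.json;echo '[[0,0,-0.35,0,0.3],[0,0,-0.35,0,0.3],[0,0,0,0,0.3],[0,0,0,0,0.3]]' > next.json && python3 drive.py next.json;python3 - <<'E'
from h import *; from station import ctrl
c=ctrl.camera_info('wrist');p,d=ctrl.snapshot('wrist');np.savez('w14.npz',p=p,d=d,**c)
W=load('w14.npz')[2];v,u=np.mgrid[:400,:640]
s=ctrl.read_state()['position'];print(s)
k=box(W,.67,.72,.03,.08,s[2]+.04,s[2]+.06)&(v<330);print('cap',*rect(k,W))
go(*tray(33,-88),.15,184.5)
E
```

```text
t: 30.25
position: [0.6932, 0.0561, 0.0432]
tool_rot: [-0.128, 3.138, 0.0]
wrist_force: [0.2, 0.8, -0.3]
gripper_width: 0.379
gripper_force: 12.0
t: 30.58
position: [0.6943, 0.0561, 0.1154]
tool_rot: [-0.128, 3.134, -0.0]
wrist_force: [-0.4, 0.1, -1.3]
gripper_width: 0.381
gripper_force: 12.0
[0.69301376 0.05611661 0.11313635]
cap 1403 [693.   55.7] [24.  50.1] 3.9 pca deg 94.8 zmax [160.1 169.7]
t 30.63 pos [0.693  0.0561 0.1131] head -175.33 shift [ 0.1397 -0.198  -0.037 ] turn 0.003 q [-0.03 -1.68] grip 0.382 12.0
```

```bash
echo '[[0.1,-0.141,-0.1,0,0.3],[0.2,-0.283,0,0,0.3],[0.2,-0.283,0,0,0.3],[0.2,-0.283,0,0,0.3],[0.2,-0.283,0,0,0.3],[0.2,-0.283,0,0,0.3],[0.2,-0.283,0,0,0.3],[0.1,-0.141,0,0,0.3],[0,0,0,0,0.3],[0,0,0,0,0.3],[0,0,0,0,0.3]]' > next.json && python3 drive.py next.json;python3 - <<'E'
from h import *
go(*tray(34,-88),.06,184.5)
E
```

```text
t: 31.55
position: [0.5694, -0.1518, 0.1218]
tool_rot: [0.128, -3.138, -0.002]
wrist_force: [0.1, -0.1, -1.3]
gripper_width: 0.381
gripper_force: 12.0
t 31.55 pos [ 0.5694 -0.1518  0.1218] head -175.33 shift [-0.0015 -0.0009  0.0618] turn 0.003 q [-0.39 -2.04] grip 0.381 12.0
```

In the tool's units: 0.025 m is 0.25, 0.01 m is 0.1.

```bash
echo '[[-0.015,-0.009,0.25,0,0.3],[0,0,0.25,0,0.3],[0,0,0.1,0,0.3],[0,0,0,0,0.3],[0,0,0,0,0.3]]' > next.json && python3 drive.py next.json;python3 - <<'E'
from h import *; from station import ctrl
c=ctrl.camera_info('wrist');p,d=ctrl.snapshot('wrist');np.savez('w15.npz',p=p,d=d,**c)
go(*tray(34,-88),.04,184.5)
W=load('w15.npz')[2];v,u=np.mgrid[:400,:640]
k=box(W,.52,.62,-.2,-.11,.101,.12)&(abs(W[...,1]+.1526)<.014);print('cap',*rect(k,W))
E
echo '[[0,0,0.1,0,0.3],[0,0,0.08,0,0.3],[0,0,0,0,0.3],[0,0,0,0,0.3]]' > next.json && python3 drive.py next.json
```

```text
t: 31.97
position: [0.5713, -0.1525, 0.0625]
tool_rot: [0.13, -3.138, -0.001]
wrist_force: [1.0, 0.5, -1.1]
gripper_width: 0.383
gripper_force: 12.0
t 32.02 pos [ 0.5719 -0.153   0.0635] head -175.28 shift [0.001  0.0005 0.0235] turn 0.004 q [-0.39 -2.04] grip 0.384 12.0
cap 644 [ 569. -153.] [21.4 19.9] 0.7 pca deg -175.6 zmax [107.1 110. ]
t: 32.35
position: [0.5708, -0.1533, 0.0444]
tool_rot: [0.128, -3.138, -0.001]
wrist_force: [-0.7, -0.2, 0.0]
gripper_width: 0.38
gripper_force: 12.0
```

```bash
echo '[[0,0,0.03,0,0.3],[0,0,0.015,0,0.3],[0,0,0,0,0.3],[0,0,0,0,0.3]]' > next.json && python3 drive.py next.json|grep -E 'posi|wrist';echo '[[0,0,0.01,0,0.3],[0,0,0,0,0.3],[0,0,0,0,0.3]]' > next.json && python3 drive.py next.json|grep -E 'posi|wrist';echo '[[0,0,0.007,0,0.3],[0,0,0,0,0.3],[0,0,0,0,0.3]]' > next.json && python3 drive.py next.json|grep -E 'posi|wrist'
```

```text
position: [0.5711, -0.1534, 0.0403]
wrist_force: [-0.3, 0.2, -1.2]
position: [0.5711, -0.1534, 0.0394]
wrist_force: [0.8, -0.8, -0.3]
position: [0.5711, -0.1534, 0.0386]
wrist_force: [-0.0, 0.9, -1.0]
```

In the tool's units: 0.0006 m is 0.006.

```bash
echo '[[0,0,0.006,0,0.3],[0,0,0,0,0.3],[0,0,0,0,0.3]]' > next.json && python3 drive.py next.json|grep -E 'posi|wrist';echo '[[0,0,0.006,0,0.3],[0,0,0,0,0.3],[0,0,0,0,0.3]]' > next.json && python3 drive.py next.json|grep -E 'posi|wrist'
```

```text
position: [0.5712, -0.1534, 0.0383]
wrist_force: [-1.5, 0.3, 2.4]
position: [0.5714, -0.1534, 0.0382]
wrist_force: [-1.8, 1.6, 6.0]
```

In the tool's units: -0.04 m is -0.4, -0.02 m is -0.2.

```bash
echo '[[0,0,0,0,0.42],[0,0,0,0,0.5],[0,0,0,0,0.6],[0,0,0,0,0.7],[0,0,0,0,0.75],[0,0,-0.2,0,0.75],[0,0,-0.4,0,0.75],[0,0,-0.4,0,0.75],[0,0,-0.2,0,1],[0,0,0,0,1],[0,0,0,0,1]]' > next.json && python3 drive.py next.json;python3 - <<'E'
from h import *; from station import ctrl; import cv2
from scipy.optimize import least_squares
c=ctrl.camera_info('wrist');p,d=ctrl.snapshot('wrist');np.savez('w16.npz',p=p,d=d,**c)
W=load('w16.npz')[2];v,u=np.mgrid[:400,:640]
k=box(W,.53,.61,-.19,-.11,.078,.095)&(v<235);print('bottle cap',k.sum(),*(rect(k,W) if k.sum()>5 else ()))
for f in('w1.npz','w8.npz','w5.npz'):
    W=load(f)[2];k=box(W,.59,.71,.13,.25,.076,.092)
    if f=='w5.npz': k[235:]=0
    q=W[k][:,:2]
    if len(q)<20: print(f,len(q)); continue
    r=least_squares(lambda a:np.hypot(*(q-a[:2]).T)-.0295,[.65,.19],loss='soft_l1',f_scale=.001).x
    D=q-r;R=np.hypot(*D.T);A=np.degrees(np.arctan2(D[:,1],D[:,0]))
    o=R>.0325
    print(f,len(q),np.round(r,4),'z',np.nanpercentile(W[k][:,2],[50,98]),'lip ang',np.round(np.percentile(A[o],[5,50,95]),0) if o.any() else None,o.sum(),'maxR',R.max(), np.histogram(A,12,(-180,180))[0])
E
```

```text
t: 34.6
position: [0.5716, -0.1536, 0.1585]
tool_rot: [-0.128, 3.137, -0.002]
wrist_force: [0.0, 0.6, -0.8]
gripper_width: 0.921
gripper_force: 0.0
bottle cap 616 616 [ 569.9 -153.5] [22.9 21.7] 4.1 pca deg 168.3 zmax [84.8 86.1]
w1.npz 920 [0.6758 0.2144] z [0.07983336 0.08459095] lip ang [-176.  -34.   65.] 546 maxR 0.0689752026786729 [188   8 151   0  29  95 134 251  64   0   0   0]
w8.npz 1452 [0.6754 0.2182] z [0.07959453 0.08454609] lip ang [-172.  -30.   55.] 713 maxR 0.058574117727315245 [285  24 173   2  68 188 257 382  73   0   0   0]
w5.npz 0
```

```bash
python3 - <<'E'
from h import *; import cv2
from scipy.optimize import least_squares
for f in('w1.npz','w8.npz'):
    p,d,W=load(f);h=cv2.cvtColor(p,cv2.COLOR_RGB2HSV)
    blue=(h[...,0]>85)&(h[...,0]<115)&(h[...,1]>60)
    k=blue&box(W,.59,.71,.13,.25,.077,.09)
    q=W[k][:,:2]
    r=least_squares(lambda a:np.hypot(*(q-a[:2]).T)-.0295,[.65,.19],loss='soft_l1',f_scale=.001).x
    D=q-r;R=np.hypot(*D.T);A=np.degrees(np.arctan2(D[:,1],D[:,0]))
    print(f,len(q),np.round(r,4))
    for a in range(-180,180,20):
        b=(A>=a)&(A<a+20)
        if b.any(): print(a,b.sum(),np.round(np.percentile(R[b],[5,50,100])*1000,1))
    nb=~blue
    for z0,z1 in((.03,.06),(.06,.13),(.13,.3)):
        k=nb&box(W,.55,.8,.05,.33,z0,z1);k[235:]=0
        D=W[k][:,:2]-r;R=np.hypot(*D.T);A=np.degrees(np.arctan2(D[:,1],D[:,0]))
        print(z0,[(a,round(R[(A>=a)&(A<a+30)].min(),3)) for a in range(-180,180,30) if ((A>=a)&(A<a+30)).any()])
E
```

```text
w1.npz 294 [0.6448 0.1842]
-180 5 [27.1 28.  28.7]
-80 20 [27.4 28.5 30.3]
-60 26 [27.5 28.3 29.8]
-40 27 [27.6 28.4 31. ]
-20 24 [28.3 29.3 30.1]
0 12 [28.4 28.9 29.3]
20 12 [28.4 28.9 29.5]
40 9 [28.5 29.3 29.7]
60 20 [28.4 29.9 30.6]
80 25 [28.1 29.6 30.3]
100 32 [27.3 29.3 30.4]
120 27 [27.4 29.2 30. ]
140 30 [27.3 28.6 29.6]
160 25 [27.6 28.7 29.7]
0.03 [(-180, np.float64(0.029)), (30, np.float64(0.14)), (60, np.float64(0.111))]
0.06 [(-180, np.float64(0.028)), (-30, np.float64(0.03)), (0, np.float64(0.03)), (30, np.float64(0.03)), (60, np.float64(0.038)), (90, np.float64(0.081))]
0.13 [(120, np.float64(0.119))]
w8.npz 411 [0.6446 0.1839]
-20 58 [28.  29.1 31.3]
0 45 [27.9 29.1 31.2]
20 37 [28.6 29.1 30.8]
40 23 [28.6 29.4 30.6]
60 31 [28.9 30.  30.9]
80 54 [28.6 30.  31.2]
100 64 [28.2 29.6 30.8]
120 77 [27.7 29.  30.7]
140 22 [27.9 29.  31. ]
0.03 [(30, np.float64(0.109)), (60, np.float64(0.107))]
0.06 [(-30, np.float64(0.043)), (0, np.float64(0.03)), (30, np.float64(0.031)), (60, np.float64(0.031)), (90, np.float64(0.079))]
0.13 []
```

```bash
python3 - <<'E'
from h import *; import cv2
p,d,W=load('w8.npz');h=cv2.cvtColor(p,cv2.COLOR_RGB2HSV);blue=(h[...,0]>85)&(h[...,0]<115)&(h[...,1]>60)
k=~blue&box(W,.6,.76,.1,.3,.02,.2);k[235:]=0;q=W[k]
D=q[:,:2]-[.6445,.184];R=np.hypot(*D.T)
for a,b in((.03,.05),(.05,.07),(.07,.09),(.09,.11)):
    s=(R>=a)&(R<b); print(a,s.sum(),np.round(np.percentile(q[s][:,2],[1,25,50,75,99]),3) if s.any() else '', np.round(q[s][::max(1,s.sum()//5)],3).tolist())
go(.64,.105,.20,90)
E
```

```text
0.03 771 [0.063 0.066 0.068 0.07  0.081] [[0.69, 0.177, 0.067], [0.664, 0.208, 0.08], [0.676, 0.207, 0.066], [0.679, 0.212, 0.07], [0.682, 0.217, 0.07], [0.659, 0.232, 0.065]]
0.05 1873 [0.064 0.069 0.073 0.076 0.08 ] [[0.696, 0.178, 0.069], [0.697, 0.205, 0.074], [0.69, 0.22, 0.073], [0.675, 0.232, 0.071], [0.657, 0.245, 0.066], [0.662, 0.251, 0.067]]
0.07 2600 [0.064 0.072 0.079 0.083 0.087] [[0.715, 0.187, 0.078], [0.707, 0.222, 0.079], [0.705, 0.237, 0.083], [0.711, 0.241, 0.085], [0.702, 0.251, 0.083]]
0.09 2565 [0.034 0.079 0.085 0.086 0.111] [[0.736, 0.192, 0.084], [0.74, 0.23, 0.103], [0.699, 0.257, 0.084], [0.698, 0.264, 0.086], [0.717, 0.265, 0.086]]
t 34.65 pos [ 0.5707 -0.1533  0.1569] head -175.33 shift [-0.09    0.2518 -0.0431] turn 1.652 q [-0.39 -2.04] grip 0.965 0.0
```

In the tool's units: 0.0367 m is 0.367, -0.0112 m is -0.112, -0.1232 rad is -0.616.

```bash
echo '[[-0.112,0.367,-0.015,0,1],[-0.112,0.367,-0.015,0,1],[-0.112,0.367,-0.015,0,1],[-0.112,0.367,-0.015,0,1],[-0.112,0.367,-0.015,0,1],[-0.112,0.367,-0.015,0,1],[-0.112,0.367,-0.015,0,1],[-0.112,0.367,-0.015,0,1],[-0.112,0.367,-0.015,0,1],[0,0,0,-0.616,1],[0,0,0,-0.616,1],[0,0,0,-0.616,1],[0,0,0,-0.616,1],[0,0,0,-0.616,1],[0,0,0,0,1],[0,0,0,0,1]]' > next.json && python3 drive.py next.json;python3 - <<'E'
from h import *; from station import ctrl; import cv2
from scipy.optimize import least_squares
c=ctrl.camera_info('wrist');p,d=ctrl.snapshot('wrist');cv2.imwrite('pics/w17.png',p[:,:,::-1]);np.savez('w17.npz',p=p,d=d,**c)
p,d,W=load('w17.npz');h=cv2.cvtColor(p,cv2.COLOR_RGB2HSV)
blue=(h[...,0]>85)&(h[...,0]<115)&(h[...,1]>60)
k=blue&box(W,.59,.71,.13,.25,.078,.09);q=W[k][:,:2]
r=least_squares(lambda a:np.hypot(*(q-a[:2]).T)-.029,[.6445,.184],loss='soft_l1',f_scale=.001).x
D=q-r;R=np.hypot(*D.T);A=np.degrees(np.arctan2(D[:,1],D[:,0]));print(len(q),np.round(r,4),W[k][:,2].max())
for a in range(-180,180,15):
    b=(A>=a)&(A<a+15)
    if b.any(): print(a,b.sum(),np.round(np.percentile(R[b],[5,50,100])*1000,1))
go(*r,.10,220)
E
```

```text
t: 35.98
position: [0.644, 0.1838, 0.1689]
tool_rot: [1.067, -2.951, -0.001]
wrist_force: [0.4, -0.1, -0.4]
gripper_width: 0.998
gripper_force: 0.0
799 [0.6455 0.1831] 0.08392075657754977
-180 28 [27.2 28.5 29.7]
-165 29 [27.3 28.3 29.3]
-150 29 [26.8 28.2 29.4]
-135 27 [26.8 28.  29.1]
-120 23 [26.9 28.  28.8]
-105 107 [26.9 31.6 37.4]
-90 114 [27.3 32.2 37.8]
-75 25 [26.5 27.8 29.2]
-60 19 [27.1 27.9 28.8]
-45 32 [26.8 27.9 29.5]
-30 22 [27.3 28.1 29.7]
-15 21 [27.5 28.2 28.8]
0 28 [27.8 28.4 29.7]
15 25 [28.4 28.8 29.7]
30 25 [28.2 28.8 30.5]
45 26 [28.5 29.2 30.2]
60 31 [28.7 29.2 31.1]
75 31 [28.5 29.4 31.1]
90 30 [28.6 29.4 30.9]
105 25 [28.3 29.2 30.8]
120 28 [28.1 29.3 30.7]
135 24 [28.  28.8 30.2]
150 21 [27.8 28.9 30. ]
165 29 [27.4 28.7 29.7]
t 36.03 pos [0.6441 0.1839 0.1693] head -140.27 shift [-0.0007 -0.0015  0.0693] turn -0.005 q [ 0.16 -2.1 ] grip 0.994 0.0
```

View pics/w17.png

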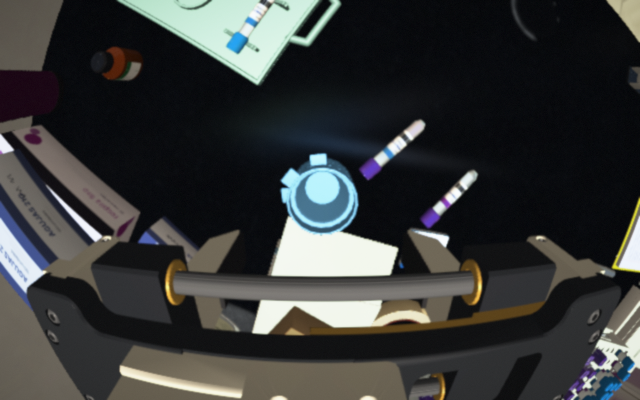

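The pot stack is at (320,195). The top pot's lip (290,180) is close to the -90° direction, away from both fingers. A white book leans just behind it at (330,260), so I will check that the finger lanes are clear.

```bash
python3 - <<'E'
from h import *; import cv2
for f in('w17.npz','w8.npz','w1.npz'):
    p,d,W=load(f);h=cv2.cvtColor(p,cv2.COLOR_RGB2HSV);blue=(h[...,0]>85)&(h[...,0]<115)&(h[...,1]>60)
    k=~blue&box(W,.55,.8,.05,.33,.055,.13);k[(300 if f=='w17.npz' else 235):]=0
    D=W[k][:,:2]-[.6455,.1835]
    for ang in (-140,-150,-160):
        a=np.radians(ang);X=D@[np.cos(a),np.sin(a)];Y=D@[np.sin(a),-np.cos(a)]
        s=(abs(Y)>.03)&(abs(Y)<.068)
        print(f,ang,'max X of book in finger lanes: +Y',np.round(np.sort(X[s&(Y>0)])[-5:],3),'-Y',np.round(np.sort(X[s&(Y<0)])[-5:],3))
E
```

```text
w17.npz -140 max X of book in finger lanes: +Y [-0.041 -0.041 -0.041 -0.04  -0.04 ] -Y [-0.023 -0.023 -0.022 -0.021 -0.02 ]
w17.npz -150 max X of book in finger lanes: +Y [-0.034 -0.034 -0.034 -0.034 -0.034] -Y [-0.054 -0.053 -0.052 -0.05  -0.049]
w17.npz -160 max X of book in finger lanes: +Y [-0.027 -0.027 -0.026 -0.026 -0.026] -Y []
w8.npz -140 max X of book in finger lanes: +Y [-0.041 -0.041 -0.041 -0.04  -0.04 ] -Y [-0.032 -0.031 -0.031 -0.03  -0.03 ]
w8.npz -150 max X of book in finger lanes: +Y [-0.034 -0.034 -0.034 -0.033 -0.033] -Y [-0.056 -0.054 -0.051 -0.051 -0.042]
w8.npz -160 max X of book in finger lanes: +Y [-0.026 -0.026 -0.026 -0.025 -0.025] -Y []
w1.npz -140 max X of book in finger lanes: +Y [-0.042 -0.041 -0.041 -0.04  -0.039] -Y [-0.028 -0.027 -0.027 -0.026 -0.026]
w1.npz -150 max X of book in finger lanes: +Y [-0.034 -0.034 -0.034 -0.034 -0.033] -Y [-0.058 -0.057 -0.055 -0.055 -0.051]
w1.npz -160 max X of book in finger lanes: +Y [-0.027 -0.027 -0.027 -0.027 -0.027] -Y []
```

```bash
echo '[[-0.005,-0.008,0.3,-0.025,1],[0,0,0.3,0,1],[0,0,0.2,0,1],[0,0,0,0,1],[0,0,0,0,1],[0,0,0,0,1]]' > next.json && python3 drive.py next.json;python3 - <<'E'
from h import *
go(.645,.1836,.068,220)
E
```

```text
t: 36.53
position: [0.6465, 0.1838, 0.0923]
tool_rot: [-1.078, 2.949, -0.001]
wrist_force: [0.5, 0.3, 0.6]
gripper_width: 1.002
gripper_force: 0.0
t 36.53 pos [0.6465 0.1838 0.0923] head -139.82 shift [0.0013 0.0008 0.0243] turn 0.003 q [ 0.16 -2.11] grip 1.002 0.0
```

In the tool's units: 0.012 m is 0.12, 0.008 m is 0.08.

```bash
echo '[[0.008,0.006,0.12,0,1],[0,0,0.08,0,1],[0,0,0.035,0,1],[0,0,0,0,1],[0,0,0,0,1]]' > next.json && python3 drive.py next.json;python3 - <<'E'
from h import *
go(.645,.1836,.068,220)
E
```

```text
t: 36.95
position: [0.6449, 0.1837, 0.068]
tool_rot: [-1.08, 2.949, -0.0]
wrist_force: [1.0, 0.9, -0.6]
gripper_width: 1.001
gripper_force: 0.0
t 36.95 pos [0.6449 0.1837 0.068 ] head -139.76 shift [-0.     -0.0001 -0.    ] turn 0.004 q [ 0.16 -2.11] grip 1.001 0.0
```

The rows are not in the units I measure in: shifts go in units of 100 mm and turns go in units of 0.2 rad. I convert before sending: -0.01 m is -0.1, -0.008 m is -0.08.

```bash
echo '[[0,0,0,0,0.9],[0,0,0,0,0.8],[0,0,0,0,0.75],[0,0,0,0,0.72],[0,0,0,0,0.68],[0,0,0,0,0.65],[0,0,0,0,0.6],[0,0,0,0,0.6],[0,0,0,0,0.6],[0,0,0,0,0.6]]' > next.json && python3 drive.py next.json 6; echo '[[0,0,-0.02,0,0.6],[0,0,-0.02,0,0.6],[0,0,-0.04,0,0.6],[0,0,-0.04,0,0.6],[0,0,-0.08,0,0.6],[0,0,-0.1,0,0.6],[0,0,0,0,0.6],[0,0,0,0,0.6]]' > next.json && python3 drive.py next.json; python3 - <<'E'
from h import *; from station import ctrl; import cv2
c=ctrl.camera_info('wrist');p,d=ctrl.snapshot('wrist');cv2.imwrite('pics/w18.png',p[:,:,::-1]);np.savez('w18.npz',p=p,d=d,**c)
p,d=ctrl.snapshot('scene');cv2.imwrite('pics/s18.png',p[:,:,::-1])
W=cloud(d,ctrl.camera_info('scene'));W0=cloud(np.load('scene0.npz')['d'],ctrl.camera_info('scene'))
h=cv2.cvtColor(p,cv2.COLOR_RGB2HSV)
# heights along pot column, robot-facing side of the stack in the scene view
for u in (318,324,330):
    print(u,[(v,round(float(W0[v,u,2]),3),round(float(W[v,u,2]),3),round(float(W[v,u,0]),3)) for v in range(160,200,3)])
go(.645,.1836,.15,220)
E
```

```text
t: 37.78
position: [0.6446, 0.1837, 0.0675]
tool_rot: [-1.081, 2.95, 0.0]
wrist_force: [0.2, -0.9, 0.7]
gripper_width: 0.659
gripper_force: 5.9
t: 38.45
position: [0.6453, 0.1838, 0.0988]
tool_rot: [-1.08, 2.947, -0.001]
wrist_force: [0.8, 0.5, -1.4]
gripper_width: 0.664
gripper_force: 5.9
318 [(160, 0.075, 0.105, 0.648), (163, 0.071, 0.098, 0.646), (166, 0.068, 0.09, 0.643), (169, 0.075, 0.104, 0.617), (172, 0.07, 0.088, 0.624), (175, 0.061, 0.076, 0.627), (178, 0.074, 0.05, 0.644), (181, 0.066, 0.065, 0.618), (184, 0.055, 0.055, 0.618), (187, 0.047, 0.046, 0.617), (190, 0.037, 0.035, 0.617), (193, 0.017, 0.015, 0.627), (196, 0.0, -0.001, 0.633), (199, -0.001, -0.002, 0.623)]
324 [(160, 0.075, 0.099, 0.665), (163, 0.072, 0.094, 0.661), (166, 0.079, 0.084, 0.661), (169, 0.068, 0.108, 0.622), (172, 0.063, 0.098, 0.624), (175, 0.054, 0.086, 0.626), (178, 0.081, 0.073, 0.63), (181, 0.069, 0.033, 0.662), (184, 0.064, 0.065, 0.618), (187, 0.052, 0.05, 0.623), (190, 0.04, 0.04, 0.624), (193, 0.028, 0.027, 0.626), (196, 0.014, 0.015, 0.628), (199, 0.001, 0.002, 0.631)]
330 [(160, 0.076, 0.102, 0.673), (163, 0.075, 0.097, 0.668), (166, 0.081, 0.086, 0.669), (169, 0.073, 0.106, 0.635), (172, 0.066, 0.097, 0.635), (175, 0.059, 0.084, 0.639), (178, 0.079, 0.071, 0.643), (181, 0.067, 0.039, 0.667), (184, 0.059, 0.058, 0.636), (187, 0.049, 0.049, 0.635), (190, 0.039, 0.04, 0.634), (193, 0.021, 0.024, 0.64), (196, 0.008, 0.008, 0.646), (199, -0.001, -0.0, 0.644)]
t 38.55 pos [0.6445 0.1836 0.0974] head -139.75 shift [-0.0004 -0.0004 -0.0526] turn 0.004 q [ 0.16 -2.11] grip 0.659 5.9
```

The gripper holds the pot at 60.6 mm, and the middle pot's rim has stayed at z≈0.065, so only the top pot came up. I am carrying it to the recess.

```bash
echo '[[0,0,-0.2,0,0.6],[0,0,-0.3,0,0.6],[0.15,-0.09,0,0,0.6],[0.279,-0.171,0,0,0.6],[0.279,-0.171,0,0,0.6],[0.279,-0.171,0,0,0.6],[0.279,-0.171,0,0,0.6],[0.279,-0.171,0,0,0.6],[0.279,-0.171,0,0,0.6],[0.279,-0.171,0,0,0.6],[0.126,-0.081,0,0,0.6],[0,0,0.3,0,0.6],[0,0,0.3,0,0.6],[0,0,0,0,0.6],[0,0,0,0,0.6],[0,0,0,0,0.6]]' > next.json && python3 drive.py next.json; python3 - <<'E'
from h import *; from station import ctrl; import cv2
from scipy.optimize import least_squares
c=ctrl.camera_info('wrist');p,d=ctrl.snapshot('wrist');np.savez('w19.npz',p=p,d=d,**c)
go(*tray(33,0),.05,220)
p,d,W=load('w19.npz');z=ctrl.read_state()['position'][2]
h=cv2.cvtColor(p,cv2.COLOR_RGB2HSV);blue=(h[...,0]>85)&(h[...,0]<115)&(h[...,1]>60)
k=blue&box(W,.51,.62,-.12,-.01,z+.009,z+.022);q=W[k][:,:2]
r=least_squares(lambda a:np.hypot(*(q-a[:2]).T)-.029,[.563,-.065],loss='soft_l1',f_scale=.001).x;print(len(q),r)
E
```

```text
t: 39.88
position: [0.5635, -0.0647, 0.0884]
tool_rot: [-1.081, 2.949, -0.001]
wrist_force: [0.6, 0.3, 0.4]
gripper_width: 0.656
gripper_force: 5.9
t 39.93 pos [ 0.564  -0.0648  0.089 ] head -139.72 shift [0.001  0.0007 0.039 ] turn 0.005 q [-0.25 -2.52] grip 0.663 5.9
1693 [ 0.56436467 -0.06502113]
```

```bash
echo '[[0.01,0.005,0.15,0,0.6],[0,0,0.15,0,0.6],[0,0,0.1,0,0.6],[0,0,0.04,0,0.6],[0,0,0,0,0.6],[0,0,0,0,0.6]]' > next.json && python3 drive.py next.json|grep -E 'posi|wrist';echo '[[0,0,0.02,0,0.6],[0,0,0.01,0,0.6],[0,0,0,0,0.6],[0,0,0,0,0.6]]' > next.json && python3 drive.py next.json|grep -E 'posi|wrist';echo '[[0,0,0.01,0,0.6],[0,0,0,0,0.6],[0,0,0,0,0.6]]' > next.json && python3 drive.py next.json|grep -E 'posi|wrist'
```

```text
position: [0.5624, -0.0651, 0.0442]
wrist_force: [0.1, -0.9, -0.6]
position: [0.5619, -0.0651, 0.0407]
wrist_force: [0.3, -0.1, -0.3]
position: [0.5619, -0.0651, 0.0395]
wrist_force: [0.1, 0.2, 1.1]
```

```bash
echo '[[0,0,0.005,0,0.6],[0,0,0,0,0.6],[0,0,0,0,0.6]]' > next.json && python3 drive.py next.json|grep -E 'posi|wrist';echo '[[0,0,0.005,0,0.6],[0,0,0,0,0.6],[0,0,0,0,0.6]]' > next.json && python3 drive.py next.json|grep -E 'posi|wrist'
```

```text
position: [0.562, -0.0651, 0.0395]
wrist_force: [-1.7, -0.1, 5.6]
position: [0.5621, -0.0651, 0.0391]
wrist_force: [-1.5, 0.4, 6.7]
```

Contact is made. I am releasing, retreating upward and checking everything.

```bash
echo '[[0,0,-0.005,0,0.68],[0,0,0,0,0.72],[0,0,0,0,0.78],[0,0,0,0,0.85],[0,0,0,0,0.92],[0,0,0,0,1],[0,0,-0.2,0,1],[0,0,-0.4,0,1],[0,0,-0.4,0,1],[0,0,-0.4,0,1],[-0.3,0,-0.2,0,1],[-0.3,0,0,0,1],[0,0,0,0,1],[0,0,0,0,1]]' > next.json && python3 drive.py next.json; python3 - <<'E'
from h import *; from station import ctrl; import cv2
from scipy.optimize import least_squares
c=ctrl.camera_info('wrist');p,d=ctrl.snapshot('wrist');np.savez('w20.npz',p=p,d=d,**c);cv2.imwrite('pics/w20.png',p[:,:,::-1])
ps,ds=ctrl.snapshot('scene');S=cloud(ds,ctrl.camera_info('scene'))
p,d,W=load('w20.npz');v,u=np.mgrid[:400,:640]
h=cv2.cvtColor(p,cv2.COLOR_RGB2HSV);blue=(h[...,0]>85)&(h[...,0]<115)&(h[...,1]>60)
k=blue&box(W,.51,.62,-.12,-.01,.049,.06);q=W[k]
r=least_squares(lambda a:np.hypot(*(q[:,:2]-a[:2]).T)-.029,[.563,-.065],loss='soft_l1',f_scale=.001).x
D=q[:,:2]-r;A=np.c_[D,np.ones(len(D))];print('pot',len(q),r,'plane tilt/z',np.linalg.lstsq(A,q[:,2],rcond=None)[0],'want',tray(33,0))
print('bottle cap',*rect(box(W,.53,.61,-.19,-.11,.078,.095),W))
print('tube',*rect(box(W,.49,.63,.005,.045,.0235,.035),W))
print('syr',*rect(box(W,.44,.51,-.17,.02,.017,.04),W))
print('stack top scene z',[np.round(S[v,324],3).tolist() for v in (178,181,184,187)])
hs=cv2.cvtColor(ps,cv2.COLOR_RGB2HSV);bs=(hs[...,0]>85)&(hs[...,0]<115)&(hs[...,1]>60)
print('stack',*rect(bs&box(S,.59,.69,.12,.25,.055,.1),S))
for n,b in dict(p1=(.5,.64,.29,.335),p2=(.5,.64,.2,.25)).items():
    k=box(S,b[0],b[1],b[2],b[3],.006,.03);print(n,*rect(k,S))
z=np.load('scene0.npz');S0=cloud(z['d'],ctrl.camera_info('scene'));k=box(S0,.64,.72,-.12,-.03,.01,.1);print('bb0',*rect(k,S0));k=box(S,.64,.72,-.12,-.03,.01,.1);print('bb',*rect(k,S))
for n,b in dict(p1=(.5,.64,.29,.335),p2=(.5,.64,.2,.25)).items():
    k=box(S0,b[0],b[1],b[2],b[3],.006,.03);print(n,'0',*rect(k,S0))
s=ctrl.read_state();print(s['t'],s['position'],s['wrist_force'])
E
```

```text
t: 42.68
position: [0.6079, -0.0254, 0.1986]
tool_rot: [1.084, -2.949, -0.0]
wrist_force: [-0.5, -0.7, -1.0]
gripper_width: 0.997
gripper_force: 0.0
pot 320 [ 0.56278161 -0.06414855] plane tilt/z [-0.01317977 -0.00484014  0.05366008] want [ 0.56289629 -0.06488584]
bottle cap 480 [ 570.2 -152.7] [21.9 22.1] 76.4 pca deg 117.1 zmax [84.8 86.3]
tube 629 [555.8  23.1] [83.2 31.9] 3.7 pca deg -176.1 zmax [25.2 27.5]
syr 2613 [474.  -72.7] [ 26.8 137. ] 4.1 pca deg 94.5 zmax [25.3 29.5]
stack top scene z [[0.66, 0.2, 0.045], [0.66, 0.199, 0.035], [0.617, 0.163, 0.066], [0.623, 0.168, 0.051]]
stack 108 [645.1 182.8] [61.6 60.1] 88.2 pca deg 51.5 zmax [61.2 66.4]
p1 183 [584.1 310.2] [116.9  35.3] 13.1 pca deg -172.3 zmax [10.3 16. ]
p2 134 [570.5 217.1] [16.  85.4] 83.3 pca deg 171.5 zmax [12.9 16.3]
bb0 303 [675.9 -80.8] [31.4 36.1] 22.4 pca deg 112.3 zmax [40.2 66.5]
bb 305 [675.7 -80.8] [30.4 36.1] 21.2 pca deg 111.0 zmax [40.1 66.1]
p1 0 181 [583.1 312.4] [117.1  32.8] 7.9 pca deg -172.7 zmax [10.8 16. ]
p2 0 132 [570.1 217. ] [13.5 85.1] 80.1 pca deg 171.3 zmax [12.9 17. ]
42.7833 [ 0.6067345  -0.02644188  0.19802291] [-0.13783229 -0.45154861 -1.0039    ]
```

Every wanted item measures in place and upright or flat, and the look-alikes and the other two pots have not moved.

```bash
python3 -c "
from station import ctrl
print(ctrl.job_done())"
```

```text
the job is handed in; nothing more can be done
None
```

The tray is laid up and handed in after about 43 s: syringe, blue-capped tube, white-capped bottle and top pot each measured in their places, and the look-alikes and the other two pots were left as they were.

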